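# Empty the bench tumbler into its catch tray

### The arm

A 6-joint arm with a two-finger parallel gripper is mounted at the origin on the work surface. World frame = base frame: x ahead of the robot, y to its left, z up, the work surface at z = 0. Lengths are in m, angles in degrees, forces in N, time in s.
With the tool pointing down it reaches from about 0.375 to 0.9 m from the base axis. Payload 3.1 kg.
Tool frame: the origin (TCP) lies midway between the tips of the shut fingers; the grasp point (between the pads) lies 19 mm behind it; z points along the fingers, y is the direction in which the jaws open and shut (so a half turn about z gives the same grasp; the last joint's range is limited). The gripper opens to 87 mm and grips with 3 to 60 N. Pads are 19 mm wide; open, the fingers measure 117 mm over their backs; the gripper's body (75 mm by 190 mm) begins 51 mm behind the grasp point.
Start: joints at [-86.202, 30.224, 82.088, -0, 67.689, -10.227], TCP at [0.152, -0.606, 0.223] pointing down, gripper open.
Joint ranges: [-176.69, 176.69], [-43.24, 126.21], [12.49, 139.97], [-82, 262], [0, 151.66], [-163.58, 163.58]. Speed limits (degrees/s): [159.86, 159.86, 180, 180, 180, 180].

### API

Orientations are given as a 3x3 rotation matrix whose columns are the frame's x, y, z axes.
In Python, from rig import bot, capture, get_calibration gives the robot as it stands.
- The arm moves only by the tool play_rows, never from a script. Its arguments are lists of equal length, an entry for each row: "fingers": the closure in counts, from 0 (fully open) to 255 (shut); "linear": the shift along the tool's x, y, z in mm, a list of three; "rot": the turn, a rotation vector about the tool's x, y, z in degrees, a list of three. A call has 1 to 20 rows; each row is the pose to reach, as a shift and turn from the pose commanded when the call began, along the tool's axes at that moment; what a row does not reach only later rows make up. A row lasts 1/10 s, in which the tool goes at most 50 mm and 8.59 degrees, less where a joint would pass 70% of its speed; a pose out of reach is approached as far as the arm can. A call with a gripper value outside its range is refused whole. The fingers move at their own pace and stop on an object; the grip force is fixed at half the most. Time passes only in rows, so rows that repeat a pose let the fingers close. It gives the time, the measured TCP pose, the force and the opening at its end, in the units of the state.
- bot.read_state(): the state, without advancing time (a new reading comes with each control period).
- capture(name): name is "side" or "top"; returns the picture (384x512x3 uint8, red, green, blue); there is no depth.
- get_calibration(name): a dict with "vfov" (degrees; the focal length in pixels is half the picture's height over the tangent of half this angle, whatever the lens; pixels are square), "cx", "cy" (the principal point, pixels), "camera_from_world" (4x4, takes a point from world to camera coordinates). Camera axes: x right, y down, z forward; pixel columns grow to the right and rows downward; lengths in m; the calibration is good to about 2 mm. A picture is of the moment at which its call begins. get_calibration takes no time and is no camera call.
- bot.hand_in(): hands the job in, once; it reports no verdict.
The state is a dict: "time_s": time; "joint_positions": joint angles; "qvel": joint speeds; "tau": joint torques, N m; "position": TCP position; "tcp_rot": TCP orientation; "force": force on the tool from outside, world axes, zero at the start; "moment": the same for the moment, N m; "opening": opening from 0.0 (shut) to 1.0 (fully open).
Only numpy, scipy, OpenCV 4.12 (cv2) and the standard library are available. Lean on these libraries where they do the work, as an engineer would, in place of code of your own. Each camera call takes 0.05 s, during which the arm holds its last target.

### The job

Slide the catch tray, handle to the front, under the tumbler drum until it is home against the back stop, then press the green button so that the clear guard springs open to its stop, and then turn the drum by its orange handwheel pins until its port faces straight down and all three balls have dropped into the tray. Leave the tray home, the guard open and the port down, and do not shift or knock over the other things on the table.

Things in the scene. Friction and masses are not known exactly. Their poses are not given: they have to be found in the camera images.
- tumbler: white bench tumbler frame, fixed; origin on the table under the middle of the drum. Its x axis points from its open front to its back, y to the button console, z up; offsets elsewhere are in this frame, mm. Drum axis: parallel to y at x 0, z 145. Uprights x -20..20, |y| 60..72, to z 160. Rear latch housing x 60..120, y 82..128, to z 228. Rear hinge post x 85, y -162, to z 245
- bay_home (a point): point on the table at tumbler x +5, y 0: the tray's centre is over it when the tray is home against the back stop (face at x +65). Axes as the tumbler's. The bay is open to the front (-x), between side rails (14 high, x -90..+100) with inner faces at y -60 and +60; drum underside at z 92
- guard (a joint): clear shield with orange edging over drum and handwheel, hinged along y at x 80, z 240; rad, 0 shut (latched), 1.2 sprung open to its stop. Shut: top panel reaches forward to x -100 at z 242, front panel hangs from there to z 170; both span y -155..+70. Only the button releases it; a spring throws it open and holds it
- guard_edge (a point): middle of the free lower edge of the guard's front panel. With the guard open at its stop this edge is at about tumbler x -50, z 380 and the panels' joint at x 15, z 409, overhanging drum and handwheel: reach under it from the front with the tool leaning back some 45 degrees
- release (a joint): green push button; m, 0 out, 0.006 fully in. It moves along its own axis, 35 degrees from vertical: pressing goes along tumbler (0.574, 0, -0.819). The guard unlatches at about 4 mm; spring about 5 N when fully in
- button_top (a point): centre of the face of the green button, 30 mm across, standing 13 mm out of a sloping console (x -50..65, y 115..165, to z 92)
- drum (a joint): blue drum, 106 mm across, 100 long, clear ends; turns with slight friction about its level axis and stays where left. rad, 0 with its port straight up; positive turns the top towards tumbler +x. Stops at -3.6 and 3.6. The port, a slot with yellow lips 50 mm wide along the whole drum, faces straight down at 3.14 or -3.14: either will do. Three balls lie inside
- port (a point): middle of the port, 50 mm from the drum axis; its z axis is the way the port faces
- pin0 (a point): middle of orange handwheel pin 0: round, 12 mm across, 60 long (tumbler y -81..-141, this point at -117), parallel to tumbler y, on a circle of radius 50 about the drum axis, 0 degrees on from the port in the positive turning direction. The handwheel disc (120 mm across) ends at y -81. A pinched pin can be led round its circle, turning in the grip
- pin1 (a point): middle of orange handwheel pin 1: round, 12 mm across, 60 long (tumbler y -81..-141, this point at -117), parallel to tumbler y, on a circle of radius 50 about the drum axis, 120 degrees on from the port in the positive turning direction. The handwheel disc (120 mm across) ends at y -81. A pinched pin can be led round its circle, turning in the grip
- pin2 (a point): middle of orange handwheel pin 2: round, 12 mm across, 60 long (tumbler y -81..-141, this point at -117), parallel to tumbler y, on a circle of radius 50 about the drum axis, 240 degrees on from the port in the positive turning direction. The handwheel disc (120 mm across) ends at y -81. A pinched pin can be led round its circle, turning in the grip
- tray_mid (a point): centre (half-way up, 20 mm above its underside) of the loose white catch tray, 120 x 100 mm, 40 mm high, walls 4 mm, open top, 150 g; its -x side carries the handle, which must point to the tumbler's front when the tray is home
- tray_handle (a point): middle of the tray's green handle: an upright fin 10 mm thick (across tray y), 50 mm long, 36 mm tall, sticking out forward from the front wall; this point is 85 mm from the tray's centre along tray -x, 40 mm above the tray's underside; fin top is 58 mm above the underside
- ball0_center (a point): centre of white ceramic ball 0, 24 mm across, 20 g, inside the drum at the start
- ball1_center (a point): centre of white ceramic ball 1, 24 mm across, 20 g, inside the drum at the start
- ball2_center (a point): centre of white ceramic ball 2, 24 mm across, 20 g, inside the drum at the start
- tipbox: lidless blue pipette-tip box, 120 x 85 mm, 51 mm high, loose; origin centre of underside
- jar_l: small amber glass jar with a red cap, 44 mm across, 42 mm high, loose, in front of the tumbler on its console side; origin centre of underside
- jar_r: small clear glass jar with a white cap, 44 mm across, 42 mm high, loose, in front of the tumbler on its handwheel side; origin centre of underside
- dishes: stack of clear culture dishes, 60 mm across, 32 mm high, loose; origin centre of underside
- bottle: clear bottle with a blue cap, 66 mm across, 150 mm high, loose; origin centre of underside
There are look-alikes about, which are no part of the job. Of the things like the part that bears tray_mid, leave any that is purple; of the rest the larger one is meant.

How it is judged:
By the outcome, as a careful person would: the job done as asked, in the order asked, and still so for the second after the job is handed in, with the robot touching nothing.
It also fails if it takes over 70 s, if anything falls off the work surface, if the arm or the gripper's body presses on something with over 40 N, if the wrist force passes 120 N, or if a joint passes its speed limit or range.

## Working session

There is one attempt and no reset: what is moved stays moved. The work goes in short steps, Python scripts to look and compute and a tool call to move; the robot and the scene stay as the last step left them, time stands still between calls to the robot, and variables do not carry over. Pictures are saved under pics/ and viewed, and the job is handed in when it is done.

Besides the shell and the picture viewer there is one more tool, called by a JSON object that holds its "fn" and its "kwargs", one argument or row to a line. play_rows: Moves the arm, as the interface text tells. Its arguments: {"type":"object","properties":{"fingers":{"type":"array"},"linear":{"type":"array"},"rot":{"type":"array"}},"required":["fingers","linear","rot"]}

```bash
ls; mkdir -p pics
python3 - <<'E'
from rig import bot,capture,get_calibration
import cv2,numpy as np
for n in("side","top"):
    im=capture(n); cv2.imwrite(f"pics/{n}0.png",im[:,:,::-1]); c=get_calibration(n); print(n,c)
s=bot.read_state(); print(s)
E
```

```text
pics
side {'vfov': 50.475239344293655, 'cx': 249.1320349563192, 'cy': 191.07693916874462, 'camera_from_world': array([[-0.95270438, -0.30357602,  0.01399842,  0.51677628],
       [-0.16863592,  0.48978243, -0.85538009,  0.24348935],
       [ 0.2528167 , -0.817285  , -0.51781169,  1.11013763],
       [ 0.        ,  0.        ,  0.        ,  1.        ]])}
top {'vfov': 57.80387549600237, 'cx': 252.83211287469584, 'cy': 188.5372113372597, 'camera_from_world': array([[ 0.00744388, -0.99996973, -0.00226316, -0.02734897],
       [-0.99496408, -0.00718035, -0.09997466,  0.53609956],
       [ 0.09995538,  0.00299597, -0.99498741,  1.27306143],
       [ 0.        ,  0.        ,  0.        ,  1.        ]])}
{'time_s': 0.1, 'joint_positions': array([-8.62010720e+01,  3.02719024e+01,  8.21507209e+01,  7.68286729e-04,
        6.76896292e+01, -1.02258621e+01]), 'qvel': array([ 0.0104758 , -0.06172829, -0.1001819 ,  0.07212996, -0.00394238,
       -0.13029741]), 'tau': array([ 4.95250151e-04, -4.40985703e+01, -1.77150840e+01,  6.34731981e-02,
        5.34255698e-02, -3.97497331e-05]), 'position': array([ 0.15146569, -0.60567418,  0.22167882]), 'tcp_rot': array([[ 9.70192221e-01,  2.42336627e-01, -1.17427569e-04],
       [ 2.42336388e-01, -9.70190317e-01,  1.95569288e-03],
       [ 3.60008925e-04, -1.92585499e-03, -9.99998081e-01]]), 'force': array([ 0.07931524, -0.55213808, -0.13798483]), 'moment': array([-0.01429901, -0.04324905, -0.03493832]), 'opening': 0.9972853170302838}
```

View pics/side0.png

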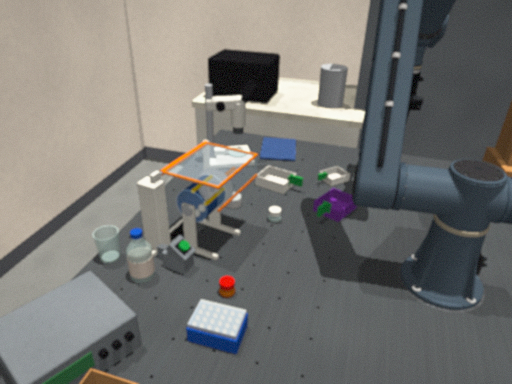

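View pics/top0.png

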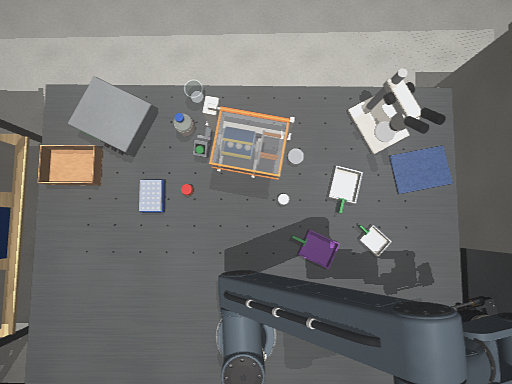

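```bash
cat > h.py <<'E'
import numpy as np,cv2
from rig import bot,capture,get_calibration
def cal(n):
    c=get_calibration(n);f=192/np.tan(np.radians(c['vfov']/2));return c,f
def proj(n,P):
    c,f=cal(n);P=np.atleast_2d(P);q=P@c['camera_from_world'][:3,:3].T+c['camera_from_world'][:3,3]
    return np.c_[f*q[:,0]/q[:,2]+c['cx'],f*q[:,1]/q[:,2]+c['cy']]
def ray(n,u,v):
    c,f=cal(n);R=c['camera_from_world'][:3,:3];t=c['camera_from_world'][:3,3]
    d=R.T@np.array([(u-c['cx'])/f,(v-c['cy'])/f,1]);return -R.T@t,d
def atz(n,u,v,z):
    o,d=ray(n,u,v);return o+d*(z-o[2])/d[2]
def tri(uv1,uv2):
    o1,d1=ray("side",*uv1);o2,d2=ray("top",*uv2)
    A=np.c_[d1,-d2];s=np.linalg.lstsq(A,o2-o1,rcond=None)[0]
    a=o1+d1*s[0];b=o2+d2*s[1];return (a+b)/2,np.linalg.norm(a-b)
def crop(im,name,x0,y0,w,h,k):
    o=cv2.resize(im[y0:y0+h,x0:x0+w],None,fx=k,fy=k,interpolation=cv2.INTER_CUBIC);cv2.imwrite(name,o[:,:,::-1])
E
python3 - <<'E'
from h import *
im=cv2.imread("pics/top0.png")[:,:,::-1]
crop(im,"pics/t_a.png",180,85,130,100,6)
crop(im,"pics/t_b.png",280,150,120,90,6)
im=cv2.imread("pics/side0.png")[:,:,::-1]
crop(im,"pics/s_a.png",130,130,130,130,5)
crop(im,"pics/s_b.png",240,150,120,80,6)
E
```

```text
(no output)
```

View pics/t_a.png

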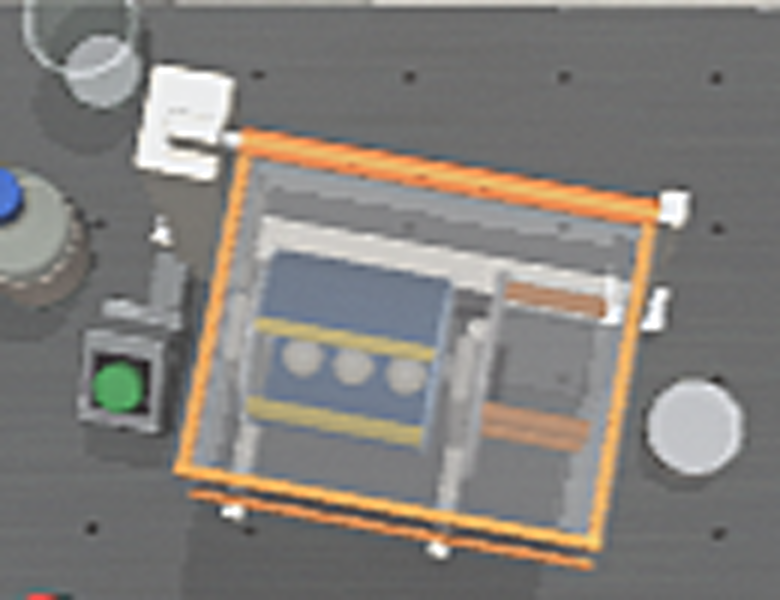

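View pics/t_b.png

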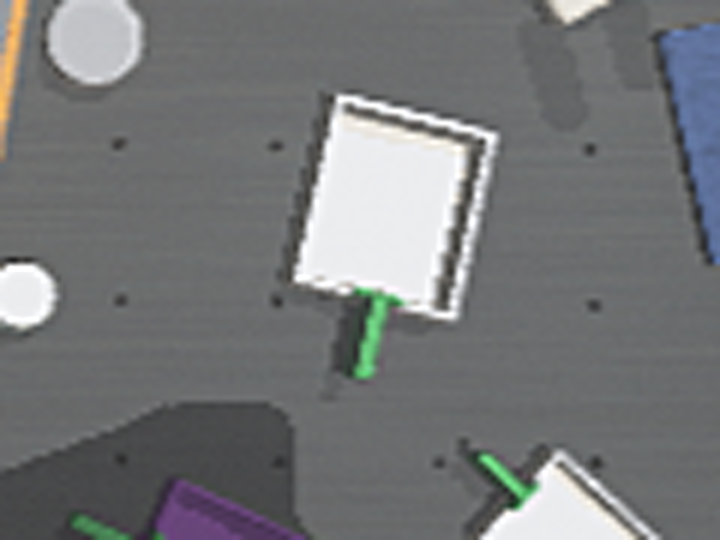

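View pics/s_a.png

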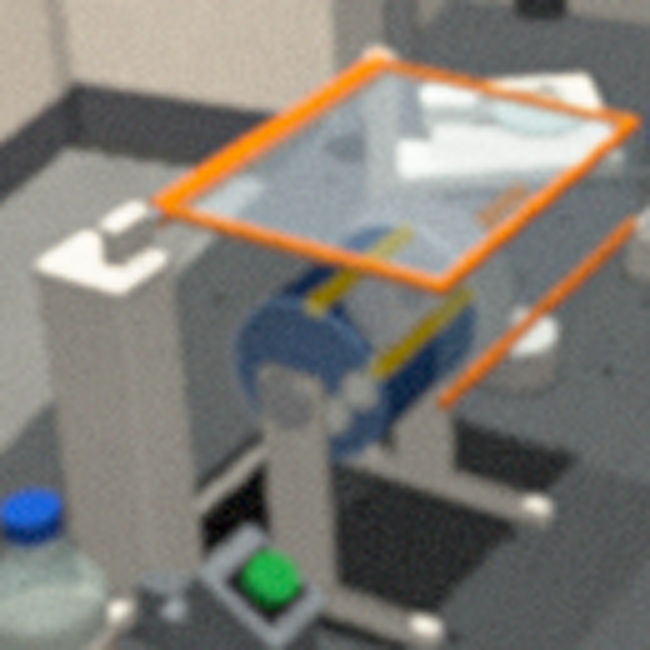

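View pics/s_b.png

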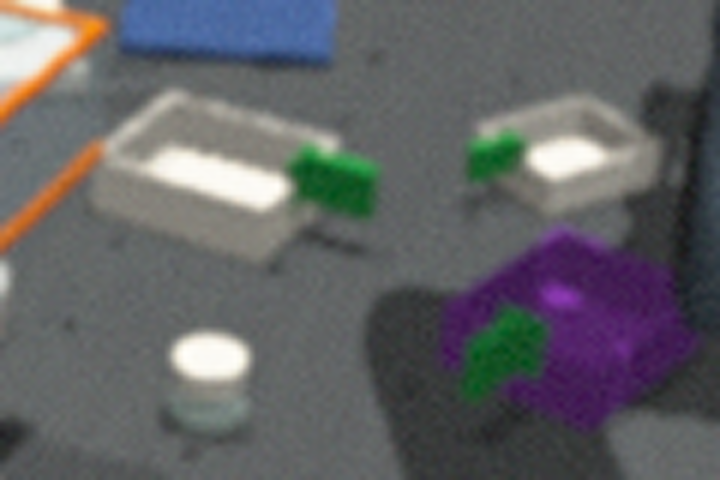

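```bash
cat >> h.py <<'E'
def Tw(p,x,y,z):  # tumbler->world, p=(x0,y0,yaw)
    c,s=np.cos(p[2]),np.sin(p[2]);return np.array([p[0]+c*x-s*y,p[1]+s*x+c*y,z])
E
python3 - <<'E'
from h import *
from scipy.optimize import least_squares
t=lambda u,v:(180+u/6,85+v/6)
s=lambda u,v:(130+u/5,130+v/5)
obs=[("top",(80,70,242),t(243,142)),("top",(80,-155,242),t(652,212)),("top",(-100,70,242),t(185,470)),("top",(-100,-155,242),t(597,543)),
("top",(-100,70,170),t(192,494)),("top",(-100,-155,170),t(592,564)),
("side",(80,70,242),s(160,204)),("side",(80,-155,242),s(380,63)),("side",(-100,70,242),s(442,284)),("side",(-100,-155,242),s(635,122)),("side",(-100,70,170),s(445,403)),("side",(-100,-155,170),s(635,222))]
def res(p):
    r=[]
    for n,P,uv in obs: r+=list(proj(n,Tw(p,*np.array(P)/1000))[0]-uv)
    return r
f=least_squares(res,[0.75,0,0],loss='soft_l1'); p=f.x;print(p,np.degrees(p[2]));print(np.round(np.array(res(p)).reshape(-1,2),1))
def inv(w): 
    c,s=np.cos(p[2]),np.sin(p[2]);d=w[:2]-p[:2];return np.round(1000*np.array([c*d[0]+s*d[1],-s*d[0]+c*d[1],w[2]]),1)
b,e=tri(s(272,577),t(118,387));print("button",b,e,inv(b))
# tray
for nm,uv,z in[("rl",(340,94),.04),("rr",(497,133),.04),("fl",(295,283),.04),("fr",(457,320),.04),("hend",(364,378),.058),("hroot",(378,298),.058)]:
    w=atz("top",280+uv[0]/6,150+uv[1]/6,z);print(nm,np.round(w,4))
for nm,uv,z in[("jar_r",(24,294),.042),("dishes",(95,38),.032)]:
    w=atz("top",280+uv[0]/6,150+uv[1]/6,z);print(nm,np.round(w,4),inv(w))
print("jar_l",inv(atz("top",186.5,189,.042)))
print("tip",inv(atz("top",152,195,.051)))
print("bottle",inv(atz("top",180,118,.15)))
# yellow lips in top: hypothesize angle
ends=[t(262,325),t(435,355),t(250,407),t(420,437)]
for a in range(-60,30,5):
    a=np.radians(a);uv=[]
    for off in(.025,-.025):
        for y in(.05,-.05):
            # radial dir (sin a,cos a), tangent +: (cos a,-sin a)
            x=.05*np.sin(a)+off*np.cos(a);z=.145+.05*np.cos(a)-off*np.sin(a)
            uv.append(proj("top",Tw(p,x,y,z))[0])
    print(round(np.degrees(a)),np.round(np.array(uv)-np.array(ends),1).tolist())
E
```

```text
[ 0.67990446  0.02625573 -0.16722545] -9.581312231131474
[[-0.3 -0.1]
 [ 1.1  0.1]
 [-1.1  0.1]
 [ 0.9  0.2]
 [ 0.4 -0.2]
 [ 0.1 -0.3]
 [-0.3  0.8]
 [ 0.1 -0.9]
 [-0.   0.9]
 [ 0.3 -0.5]
 [ 0.1  0.4]
 [-0.3  0.6]]
button [0.67246133 0.17063768 0.07818869] 0.0005184334851634622 [-31.4 141.1  78.2]
rl [ 0.6228 -0.3349  0.04  ]
rr [ 0.599  -0.4316  0.04  ]
fl [ 0.505  -0.3053  0.04  ]
fr [ 0.483  -0.4043  0.04  ]
hend [ 0.4465 -0.3421  0.058 ]
hroot [ 0.4949 -0.3515  0.058 ]
jar_r [ 0.4969 -0.1385  0.042 ] [-153.1 -192.9   42. ]
dishes [ 0.6585 -0.1841  0.032 ] [  13.9 -210.9   32. ]
jar_l [-179.1  167.9   42. ]
tip [-223.3  286.3   51. ]
bottle [ 52. 215. 150.]
-60 [[-2.2, 7.5], [-1.2, 7.7], [-0.4, 3.7], [0.1, 3.7]]
-55 [[-2.0, 6.1], [-1.0, 6.3], [-0.5, 3.3], [0.1, 3.3]]
-50 [[-1.9, 4.7], [-0.8, 4.9], [-0.6, 2.8], [0.1, 2.8]]
-45 [[-1.6, 3.2], [-0.5, 3.4], [-0.6, 2.1], [0.2, 2.2]]
-40 [[-1.4, 1.8], [-0.3, 1.9], [-0.6, 1.3], [0.3, 1.4]]
-35 [[-1.2, 0.3], [-0.0, 0.5], [-0.6, 0.5], [0.4, 0.6]]
-30 [[-0.9, -1.2], [0.2, -1.0], [-0.6, -0.5], [0.5, -0.4]]
-25 [[-0.7, -2.6], [0.5, -2.4], [-0.6, -1.6], [0.6, -1.5]]
-20 [[-0.4, -4.0], [0.7, -3.9], [-0.5, -2.7], [0.8, -2.6]]
-15 [[-0.1, -5.4], [1.0, -5.2], [-0.4, -4.0], [1.0, -3.8]]
-10 [[0.2, -6.7], [1.2, -6.5], [-0.3, -5.3], [1.2, -5.1]]
-5 [[0.5, -7.9], [1.5, -7.7], [-0.1, -6.7], [1.4, -6.5]]
0 [[0.8, -9.0], [1.7, -8.9], [0.0, -8.1], [1.6, -7.9]]
5 [[1.1, -10.1], [1.9, -10.0], [0.2, -9.5], [1.8, -9.3]]
10 [[1.4, -11.0], [2.2, -10.9], [0.4, -11.0], [2.1, -10.8]]
15 [[1.7, -11.9], [2.4, -11.8], [0.7, -12.5], [2.3, -12.3]]
20 [[1.9, -12.6], [2.5, -12.5], [0.9, -13.9], [2.6, -13.8]]
25 [[2.2, -13.2], [2.7, -13.2], [1.2, -15.4], [2.8, -15.2]]
```

```bash
cat >> h.py <<'E'
from scipy.spatial.transform import Rotation as Ro
P=np.array([0.6799,0.0263,-0.16722])
def R_tool(yaw,lean):  # degrees; lean fwd along yaw
    c,s=np.cos(np.radians(yaw)),np.sin(np.radians(yaw))
    x=np.array([c,s,0]);y=np.array([s,-c,0]);z=np.array([0,0,-1.])
    B=np.c_[x,y,z];return B@Ro.from_euler('y',lean,degrees=True).as_matrix()
def rel(pos,R,s=None):
    s=s or bot.read_state();T=s['tcp_rot'];d=1000*T.T@(np.array(pos)-s['position'])
    r=np.degrees(Ro.from_matrix(T.T@R).as_rotvec())
    print("lin",np.round(d,1),"rot",np.round(r,1),"|",round(np.linalg.norm(d)),round(np.linalg.norm(r),1))
def st():
    s=bot.read_state();print("t",round(s['time_s'],2),"pos",np.round(s['position']*1000,1),"z",np.round(s['tcp_rot'][:,2],3),"q",np.round(s['joint_positions'],1),"F",np.round(s['force'],1),"op",round(s['opening'],3));return s
def log():
    import json;s=bot.read_state();open('log.jsonl','a').write(json.dumps([s['joint_positions'].tolist(),s['position'].tolist(),s['tcp_rot'].tolist()])+"\n")
def grasp_to_tcp(g,R): return np.array(g)+.019*R[:,2]
E
python3 - <<'E'
from h import *
log()
R=R_tool(-13.8,28); g=np.array([.4632,-.3471,.042])
rel(grasp_to_tcp(g+[0,0,.11],R),R); rel(grasp_to_tcp(g,R),R)
E
```

```text
lin [ 373.  -171.    86.9] rot [-6.9 27.4 27.2] | 419 39.3
lin [ 372.9 -170.8  196.9] rot [-6.9 27.4 27.2] | 455 39.3
```

{"fn": "play_rows", "kwargs": {
  "fingers": [0,0,0,0,0,0,0,0,0,0,0,0],
  "linear": [
    [35,-16,8],
    [75,-34,17],
    [115,-52,26],
    [155,-70,36],
    [195,-89,45],
    [235,-107,55],
    [275,-126,64],
    [315,-144,73],
    [345,-158,80],
    [373,-171,87],
    [373,-171,87],
    [373,-171,87]
  ],
  "rot": [
    [0,0,0],
    [-1,4,4],
    [-2,8,8],
    [-3,12,12],
    [-4,16,16],
    [-5,20,20],
    [-6,24,24],
    [-6.9,27.4,27.2],
    [-6.9,27.4,27.2],
    [-6.9,27.4,27.2],
    [-6.9,27.4,27.2],
    [-6.9,27.4,27.2]
  ]
}}

```text
time_s: 1.3
position: [0.4723, -0.3494, 0.1352]
tcp_rot: [[0.859, -0.236, 0.455], [-0.208, -0.972, -0.113], [0.469, 0.002, -0.883]]
force: [0.3, 0.3, 0.2]
opening: 1.0
```

Run:
```python
from h import *
st();log()
for n in("side","top"):
    im=capture(n);crop(im,f"pics/{n}1.png",*((230,60,160,120) if n=="side" else (250,130,160,120)),5)
R=R_tool(-13.8,28); g=np.array([.4632,-.3471,.042])
rel(grasp_to_tcp(g,R),R)
```

```text
t 1.3 pos [ 472.3 -349.4  135.2] z [ 0.455 -0.113 -0.883] q [-57.4  29.9 112.   49.4  25.2   3.2] F [0.3 0.3 0.2] op 1.0
lin [-52.1  -2.1  97.5] rot [ 0.2 -0.   0.1] | 111 0.2
```

View pics/side1.png

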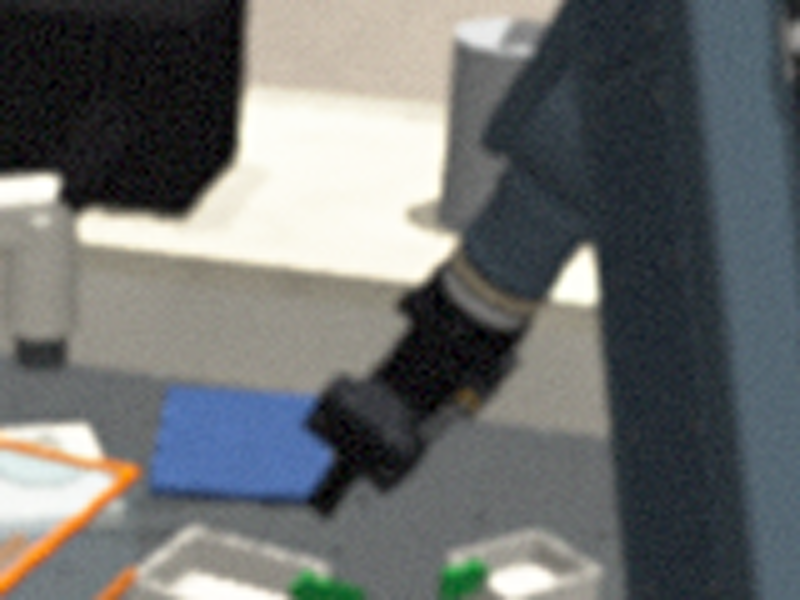

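View pics/top1.png

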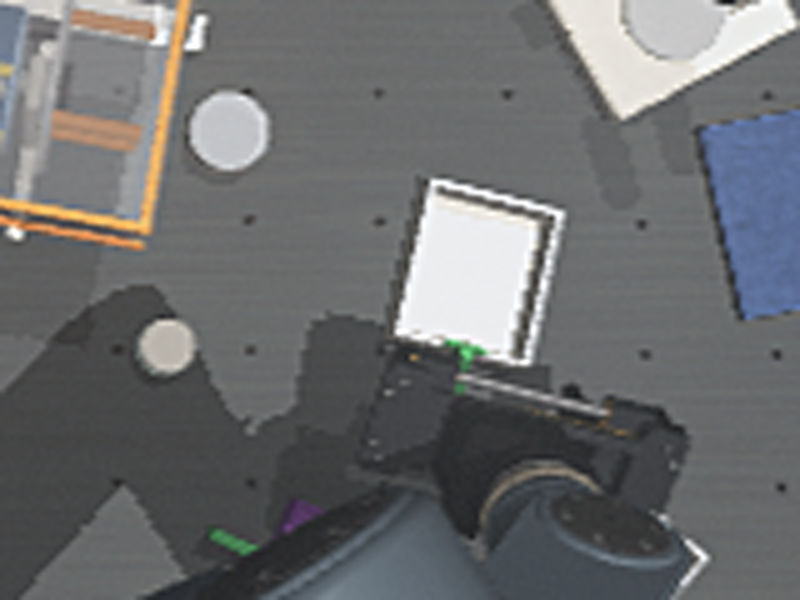

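{"fn": "play_rows", "kwargs": {
  "fingers": [0,0,0,0,255,255,255,255,255],
  "linear": [
    [-17,-1,32],
    [-35,-2,65],
    [-52,-2,97],
    [-52,-2,97],
    [-52,-2,97],
    [-52,-2,97],
    [-52,-2,97],
    [-52,-2,97],
    [-52,-2,97]
  ],
  "rot": [
    [0,0,0],
    [0,0,0],
    [0,0,0],
    [0,0,0],
    [0,0,0],
    [0,0,0],
    [0,0,0],
    [0,0,0],
    [0,0,0]
  ]
}}

```text
time_s: 2.3
position: [0.4723, -0.3487, 0.0265]
tcp_rot: [[0.857, -0.238, 0.456], [-0.208, -0.971, -0.115], [0.47, 0.003, -0.882]]
force: [-0.1, -0.5, -0.9]
opening: 0.627
```

Run:
```python
from h import *
st();log()
for n in("side","top"):
    im=capture(n);crop(im,f"pics/{n}2.png",*((230,100,160,120) if n=="side" else (250,130,160,120)),5)
```

```text
t 2.3 pos [ 472.3 -348.7   26.5] z [ 0.456 -0.115 -0.882] q [-57.3  43.3 114.8  88.   18.8 -38. ] F [-0.1 -0.5 -0.9] op 0.627
```

View pics/side2.png

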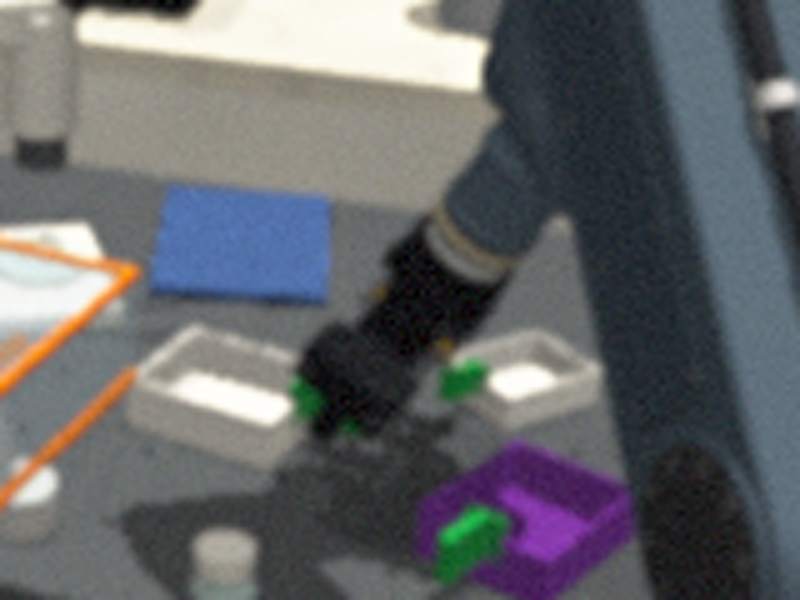

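View pics/top2.png

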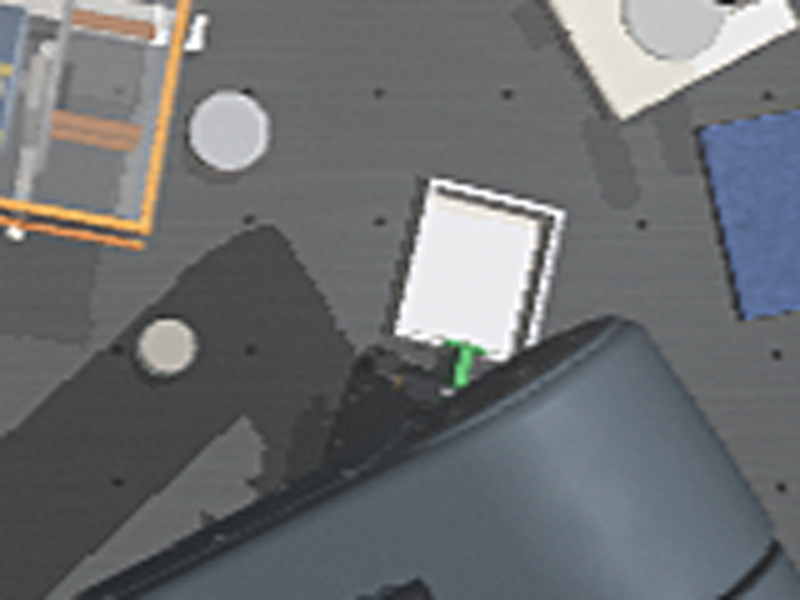

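{"fn": "play_rows", "kwargs": {
  "fingers": [255,255,255,255,255,255,255,255],
  "linear": [
    [0,0,0],
    [0,0,0],
    [0,0,0],
    [0,0,0],
    [0,0,0],
    [0,0,0],
    [0,0,0],
    [0,0,0]
  ],
  "rot": [
    [0,0,0],
    [0,0,0],
    [0,0,0],
    [0,0,0],
    [0,0,0],
    [0,0,0],
    [0,0,0],
    [0,0,0]
  ]
}}

```text
time_s: 3.2
position: [0.472, -0.348, 0.0254]
tcp_rot: [[0.858, -0.238, 0.455], [-0.209, -0.971, -0.113], [0.469, 0.002, -0.883]]
force: [0.5, 0.1, 0.4]
opening: 0.109
```

Run:
```python
from h import *
from scipy.optimize import least_squares
import json
st()
D=[json.loads(l) for l in open('log.jsonl')]
def fk(q,p):
    a1,d1,L1,a3,L2,Lt=p;q=np.radians(q)
    Rz=lambda a:Ro.from_euler('z',a).as_matrix();Ry=lambda a:Ro.from_euler('y',a).as_matrix()
    A=Rz(q[0]);x=A@[a1,0,d1];A=A@Ry(q[1]);x=x+A@[0,0,L1];A=A@Ry(q[2]);x=x+A@[a3,0,L2]
    A=A@Rz(q[3])@Ry(q[4]);x=x+A@[0,0,Lt];A=A@Rz(q[5]);return x,A
def res(p):
    return np.concatenate([np.r_[1000*(fk(d[0],p)[0]-d[1]), 100*(fk(d[0],p)[1][:,2]-np.array(d[2])[:,2])] for d in D])
f=least_squares(res,[0,.3,.4,0,.4,.25]);print(f.x,np.round(f.fun,1))
for d in D: print(np.round(fk(d[0],f.x)[1].T@np.array(d[2]),2).tolist())
```

```text
t 3.2 pos [ 472.  -348.    25.4] z [ 0.455 -0.113 -0.883] q [-57.3  43.4 114.8  88.   18.8 -38. ] F [0.5 0.1 0.4] op 0.109
[-0.21497946  0.59360261  0.82566598  0.2543011   0.55179844  0.64474013] [-110.8   -6.    -5.3   -0.     0.     0.     2.6   -6.9   13.2   -0.
   -0.    -0.    -4.6    4.1   -7.9   -0.    -0.     0. ]
[[0.0, -1.0, -0.0], [1.0, 0.0, 0.0], [-0.0, -0.0, 1.0]]
[[0.0, -1.0, 0.0], [1.0, 0.0, 0.0], [0.0, 0.0, 1.0]]
[[0.0, -1.0, 0.0], [1.0, 0.0, 0.0], [-0.0, 0.0, 1.0]]
```

```bash
cat > kin.py <<'E'
from h import *
from scipy.optimize import least_squares
import json,os
def fk(q,p):
    a1,d1,L1,a3,L2,Lt,b=p;q=np.radians(q)
    Rz=lambda a:Ro.from_euler('z',a).as_matrix();Ry=lambda a:Ro.from_euler('y',a).as_matrix()
    A=Rz(q[0]);x=A@[a1,b,d1];A=A@Ry(q[1]);x=x+A@[0,0,L1];A=A@Ry(q[2]);x=x+A@[a3,0,L2]
    A=A@Rz(q[3])@Ry(q[4]);x=x+A@[0,0,Lt];A=A@Rz(q[5]+np.pi/2)
    return x,A
def fit():
    D=[json.loads(l) for l in open('log.jsonl')]
    pr=np.array([0,.3,.45,0,.45,.3,.11])
    def res(p): return np.r_[np.concatenate([1000*(fk(d[0],p)[0]-d[1]) for d in D]),(p-pr)*.5]
    return least_squares(res,pr)
LO=np.array([-176.69,-43.24,12.49,-82,0,-163.58]);HI=np.array([176.69,126.21,139.97,262,151.66,163.58])
def ik(p,pos,R,q0):
    best=None
    for k in range(12):
        s=np.clip(np.array(q0)+(0 if k==0 else np.random.default_rng(k).normal(0,40,6)),LO+.1,HI-.1)
        def res(q):
            x,A=fk(q,p);return np.r_[1000*(x-pos),200*Ro.from_matrix(A.T@R).as_rotvec(),1e-3*(q-q0)]
        f=least_squares(res,s,bounds=(LO,HI))
        e=np.abs(f.fun[:6]).max()
        if best is None or e<best[1]-.5: best=(f.x,e)
        if best[1]<1: break
    return best
E
python3 - <<'E'
from kin import *
log();f=fit();print(np.round(f.x,4),np.round(f.fun,1))
E
```

```text
[0.     0.2742 0.588  0.1141 0.3917 0.3055 0.111 ] [ 0.   0.   0.   0.  -0.  -0.  -0.   0.   0.  -0.   0.   0.   0.  -0.
  0.1  0.1 -0.   0.   0. ]
```

```bash
cat > plan1.py <<'E'
from kin import *
p=fit().x;q=bot.read_state()['joint_positions']
yawT=np.degrees(P[2])
for nm,gx,z,lean in [("now",None,.042,28),("lift",None,.13,28),("front",-260,.13,28),("front",-260,.042,28),("front",-242,.042,28),("f",-180,.042,28),("home",-87,.042,28),("home35",-87,.042,35)]:
    yaw=-13.8 if gx is None else yawT
    R=R_tool(yaw,lean)
    g=np.array([.4632,-.3471,z]) if gx is None else Tw(P,gx/1000,0,z)
    b=ik(p,grasp_to_tcp(g,R),R,q);q=b[0];print(nm,np.round(q),round(b[1],1),np.round(g,3))
E
python3 plan1.py
```

```text
now [-57.  43. 115.  88.  19. -38.] 0.0 [ 0.463 -0.347  0.042]
lift [-57.  32. 113.  56.  23.  -3.] 0.0 [ 0.463 -0.347  0.13 ]
front [ -4.  29. 135. 194.  11. -98.] 0.0 [0.424 0.07  0.13 ]
front [ -4.  47. 138. 185.  33. -89.] 0.0 [0.424 0.07  0.042]
front [ -4.  46. 135. 185.  29. -90.] 0.0 [0.441 0.067 0.042]
f [ -5.  44. 126. 187.  18. -93.] 0.0 [0.502 0.056 0.042]
home [  -6.   44.  114.  198.    5. -105.] 0.0 [0.594 0.041 0.042]
home35 [ -6.  46. 118. 187.  19. -93.] 0.0 [0.594 0.041 0.042]
```

{"fn": "play_rows", "kwargs": {
  "fingers": [255,255,255,255,255],
  "linear": [
    [9,0,-18],
    [19,0,-36],
    [30,0,-56],
    [38,0,-71],
    [38,0,-71]
  ],
  "rot": [
    [0,0,0],
    [0,0,0],
    [0,0,0],
    [0,0,0],
    [0,0,0]
  ]
}}

```text
time_s: 3.7
position: [0.4728, -0.3491, 0.1081]
tcp_rot: [[0.857, -0.237, 0.457], [-0.207, -0.971, -0.117], [0.472, 0.006, -0.882]]
force: [0.5, -0.6, -1.2]
opening: 0.114
```

Run:
```python
from h import *
st();log()
for n in("side","top"):
    im=capture(n);crop(im,f"pics/{n}3.png",*((230,100,160,120) if n=="side" else (250,130,160,120)),5)
```

```text
t 3.7 pos [ 472.8 -349.1  108.1] z [ 0.457 -0.117 -0.882] q [-57.3  33.1 113.2  57.9  22.3  -5.9] F [ 0.5 -0.6 -1.2] op 0.114
```

View pics/side3.png

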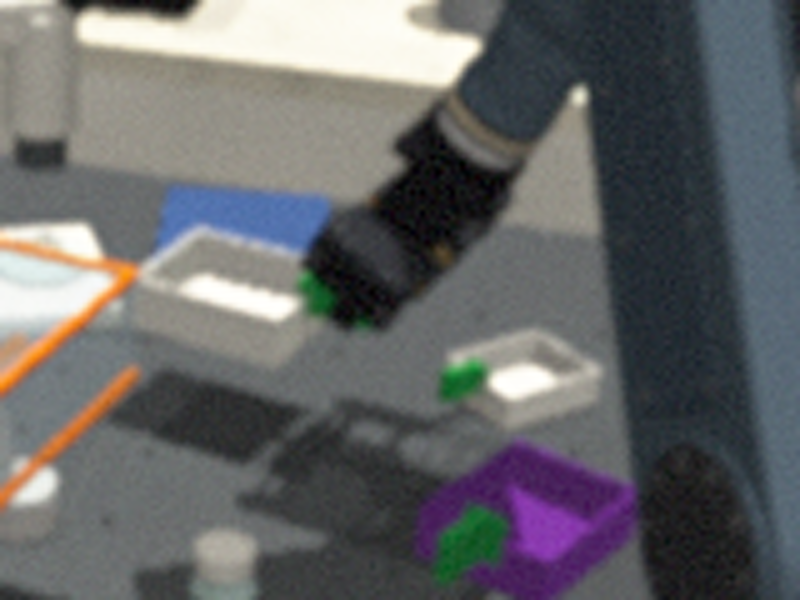

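View pics/top3.png

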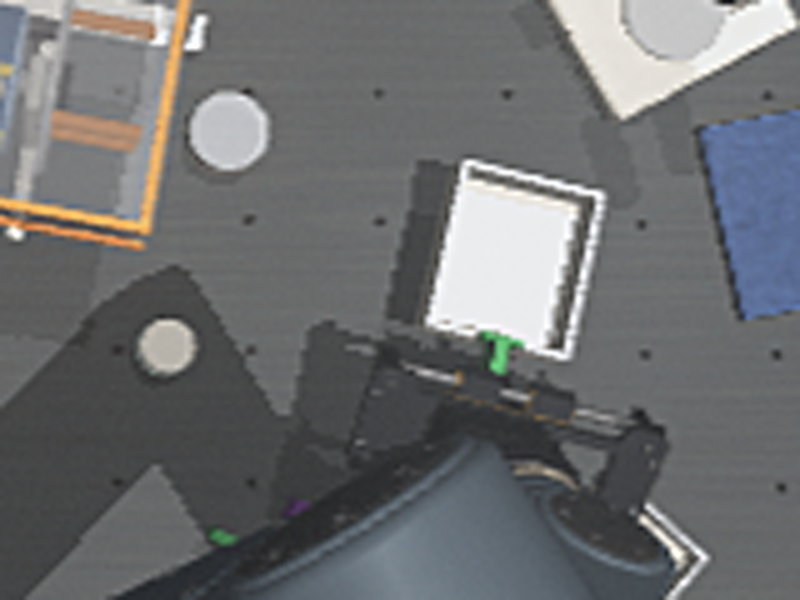

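```bash
cat > plan2.py <<'E'
from kin import *
p=fit().x;print(np.round(p,3));s=bot.read_state();q=s['joint_positions']
R0=s['tcp_rot'];x0=s['position'];yawT=np.degrees(P[2])
R1=R_tool(yawT,28);x1=grasp_to_tcp(Tw(P,-.265,0,.110),R1)
from scipy.spatial.transform import Slerp
sl=Slerp([0,1],Ro.from_matrix([R0,R1]))
rv=Ro.from_matrix(R0.T@R1).as_rotvec(degrees=True)
print("lin",np.round(1000*R0.T@(x1-x0),1),"rot",np.round(rv,1))
c,sn=np.cos(P[2]),np.sin(P[2])
for f in np.linspace(0,1,11):
    R=sl(f).as_matrix();x=x0+f*(x1-x0)
    b=ik(p,x,R,q);dq=b[0]-q;q=b[0]
    cr=[x-.019*R[:,2]+ .152*np.r_[np.cos(a),np.sin(a),0]+sg*.05*np.r_[-np.sin(a),np.cos(a),0] for a in [np.arctan2(R[1,2],R[0,2])] for sg in(1,-1)]
    tc=[np.round(1000*np.r_[c*(k[0]-P[0])+sn*(k[1]-P[1]),-sn*(k[0]-P[0])+c*(k[1]-P[1])]).tolist() for k in cr]
    print(round(f,1),np.round(x,3),np.round(q),round(b[1],1),tc)
E
python3 plan2.py
```

```text
[0.    0.274 0.588 0.114 0.392 0.305 0.111]
lin [-131.4 -394.4  -56.6] rot [ 2.1  0.  -3.6]
0.0 [ 0.472 -0.348  0.106] [-57.  33. 113.  58.  22.  -6.] 0.0 [[4.0, -365.0], [-4.0, -465.0]]
0.1 [ 0.468 -0.306  0.105] [-55.  32. 118.  66.  20. -13.] 0.0 [[-8.0, -323.0], [-15.0, -423.0]]
0.2 [ 0.463 -0.265  0.103] [-52.  32. 122.  77.  18. -22.] 0.0 [[-19.0, -282.0], [-26.0, -382.0]]
0.3 [ 0.459 -0.223  0.102] [-48.  31. 125.  90.  16. -33.] 0.0 [[-31.0, -240.0], [-36.0, -340.0]]
0.4 [ 0.454 -0.181  0.101] [-44.  31. 129. 106.  15. -46.] 0.0 [[-43.0, -199.0], [-47.0, -299.0]]
0.5 [ 0.45 -0.14  0.1 ] [-39.  31. 132. 123.  15. -59.] 0.0 [[-54.0, -157.0], [-58.0, -257.0]]
0.6 [ 0.445 -0.098  0.098] [-34.  31. 134. 139.  16. -70.] 0.0 [[-66.0, -116.0], [-69.0, -216.0]]
0.7 [ 0.441 -0.056  0.097] [-27.  32. 136. 153.  17. -78.] 0.0 [[-78.0, -74.0], [-80.0, -174.0]]
0.8 [ 0.436 -0.014  0.096] [-20.  32. 137. 165.  18. -84.] 0.0 [[-90.0, -33.0], [-91.0, -133.0]]
0.9 [0.432 0.027 0.094] [-12.  33. 137. 177.  18. -89.] 0.0 [[-101.0, 9.0], [-102.0, -91.0]]
1.0 [0.427 0.069 0.093] [ -4.  33. 136. 189.  17. -94.] 0.0 [[-113.0, 50.0], [-113.0, -50.0]]
```

{"fn": "play_rows", "kwargs": {
  "fingers": [255,255,255,255,255,255,255,255,255,255,255,255,255,255,255,255,255,255,255,255],
  "linear": [
    [-8,-20,-4],
    [-18,-43,-9],
    [-27,-65,-13],
    [-36,-87,-17],
    [-45,-109,-21],
    [-54,-131,-25],
    [-62,-153,-29],
    [-70,-175,-32],
    [-78,-196,-35],
    [-85,-218,-38],
    [-93,-240,-41],
    [-100,-262,-43],
    [-107,-284,-46],
    [-112,-306,-49],
    [-117,-328,-51],
    [-122,-350,-53],
    [-127,-372,-55],
    [-131,-394,-57],
    [-131,-394,-57],
    [-131,-394,-57]
  ],
  "rot": [
    [0,0,0],
    [0,0,0],
    [0,0,0],
    [0,0,-1],
    [0,0,-1],
    [0,0,-1],
    [1,0,-2],
    [1,0,-2],
    [1,0,-2],
    [1,0,-2],
    [1,0,-2],
    [1,0,-2],
    [1,0,-3],
    [2,0,-3],
    [2,0,-3],
    [2,0,-3],
    [2,0,-3.6],
    [2,0,-3.6],
    [2,0,-3.6],
    [2,0,-3.6]
  ]
}}

```text
time_s: 5.8
position: [0.4269, 0.0688, 0.0932]
tcp_rot: [[0.872, -0.166, 0.46], [-0.147, -0.986, -0.079], [0.467, 0.001, -0.884]]
force: [-0.4, 0.3, -1.2]
opening: 0.113
```

Run:
```python
from h import *
st();log()
for n in("side","top"):
    im=capture(n);crop(im,f"pics/{n}4.png",*((120,120,200,150) if n=="side" else (170,90,200,150)),4)
```

```text
t 5.8 pos [426.9  68.8  93.2] z [ 0.46  -0.079 -0.884] q [ -3.7  32.6 136.4 189.7  16.9 -94.1] F [-0.4  0.3 -1.2] op 0.113
```

View pics/side4.png

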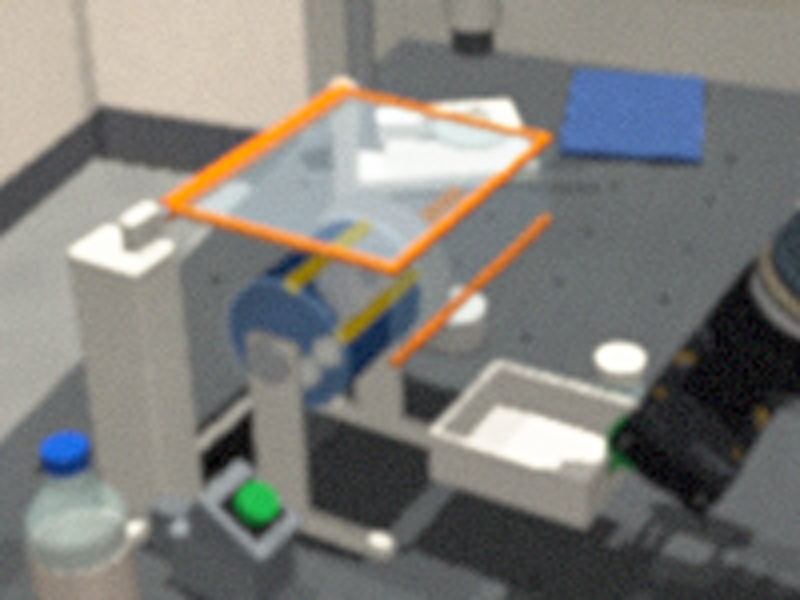

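View pics/top4.png

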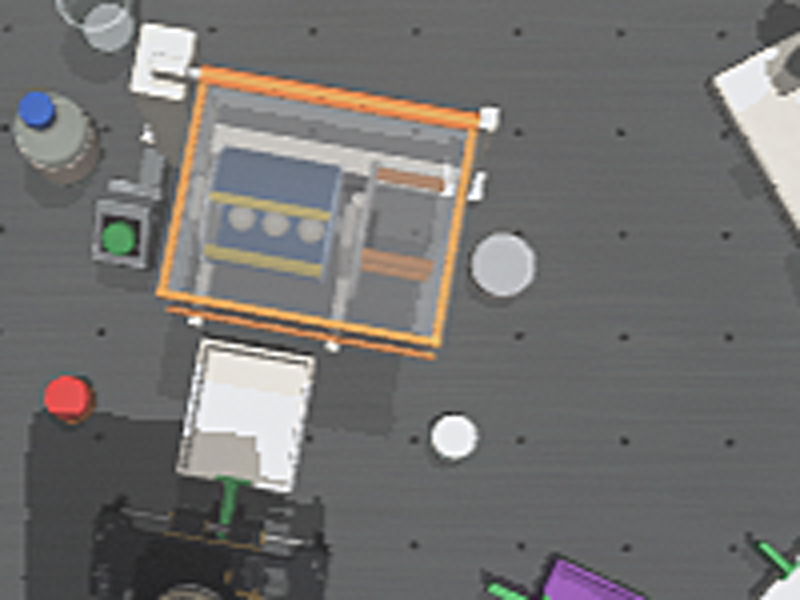

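{"fn": "play_rows", "kwargs": {
  "fingers": [255,255,255,255,255,255,255,255,255,255,255,255,255,255,255,255],
  "linear": [
    [-8,0,15],
    [-16,0,30],
    [-24,0,45],
    [-29,0,54],
    [-31,0,59],
    [-31,0,59],
    [-22,0,64],
    [-9,0,71],
    [4,0,78],
    [18,0,85],
    [31,0,92],
    [44,0,99],
    [57,0,106],
    [66,0,111],
    [75,0,115],
    [75,0,115]
  ],
  "rot": [
    [0,0,0],
    [0,0,0],
    [0,0,0],
    [0,0,0],
    [0,0,0],
    [0,0,0],
    [0,0,0],
    [0,0,0],
    [0,0,0],
    [0,0,0],
    [0,0,0],
    [0,0,0],
    [0,0,0],
    [0,0,0],
    [0,0,0],
    [0,0,0]
  ]
}}

```text
time_s: 7.5
position: [0.5479, 0.0477, 0.0285]
tcp_rot: [[0.869, -0.168, 0.465], [-0.148, -0.986, -0.08], [0.472, 0.001, -0.882]]
force: [-0.3, -0.8, -2.0]
opening: 0.11
```

Run:
```python
from h import *
st();log()
for n in("side","top"):
    im=capture(n);crop(im,f"pics/{n}5.png",*((120,120,200,150) if n=="side" else (170,90,200,150)),4)
```

```text
t 7.5 pos [547.9  47.7  28.5] z [ 0.465 -0.08  -0.882] q [ -5.5  42.8 121.3 189.3  12.4 -95.4] F [-0.3 -0.8 -2. ] op 0.11
```

View pics/side5.png

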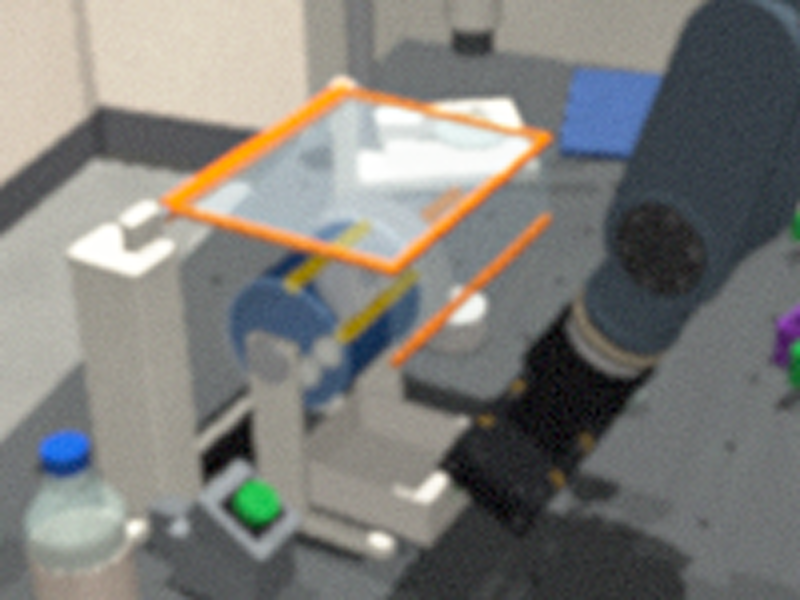

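View pics/top5.png

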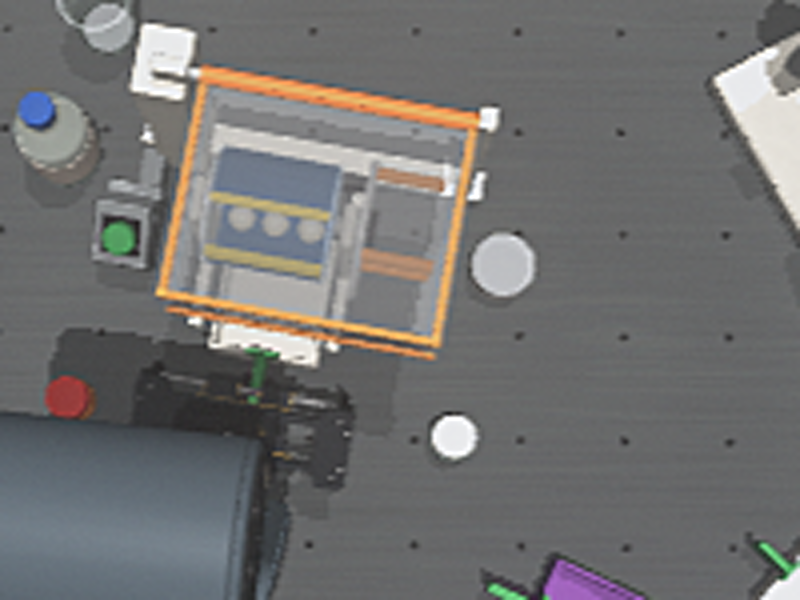

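{"fn": "play_rows", "kwargs": {
  "fingers": [255,255,255,255,255,255,255,255],
  "linear": [
    [8,0,5],
    [16,0,10],
    [24,0,15],
    [32,0,20],
    [38,0,23],
    [41,0,25],
    [44,0,26],
    [44,0,26]
  ],
  "rot": [
    [0,0,0],
    [0,0,0],
    [0,0,0],
    [0,0,0],
    [0,0,0],
    [0,0,0],
    [0,0,0],
    [0,0,0]
  ]
}}

```text
time_s: 8.4
position: [0.5972, 0.0395, 0.0255]
tcp_rot: [[0.87, -0.168, 0.463], [-0.148, -0.986, -0.079], [0.47, 0.001, -0.883]]
force: [0.8, -0.1, -0.1]
opening: 0.112
```

Run:
```python
from h import *
st();log()
```

```text
t 8.4 pos [597.2  39.5  25.5] z [ 0.463 -0.079 -0.883] q [  -6.    43.5  114.4  196.8    6.1 -103.5] F [ 0.8 -0.1 -0.1] op 0.112
```

{"fn": "play_rows", "kwargs": {
  "fingers": [255,255,255,255,255],
  "linear": [
    [2,0,1],
    [4,0,2],
    [5.5,0,3],
    [7,0,3.7],
    [7,0,3.7]
  ],
  "rot": [
    [0,0,0],
    [0,0,0],
    [0,0,0],
    [0,0,0],
    [0,0,0]
  ]
}}

```text
time_s: 8.9
position: [0.6015, 0.0389, 0.0254]
tcp_rot: [[0.873, -0.167, 0.459], [-0.148, -0.986, -0.078], [0.466, 0.0, -0.885]]
force: [-9.2, -0.6, 10.0]
opening: 0.111
```

Run:
```python
from h import *
st();log()
for n in("side","top"):
    im=capture(n);crop(im,f"pics/{n}6.png",*((160,150,130,110) if n=="side" else (190,90,130,100)),6)
for x in(-55,65):
  for y in (-50,50):
    print(x,y,[np.round(proj(n,Tw(P,x/1000,y/1000,.04))[0],1).tolist() for n in("side","top")])
```

```text
t 8.9 pos [601.5  38.9  25.4] z [ 0.459 -0.078 -0.885] q [  -6.    43.5  113.6  199.6    5.  -106.4] F [-9.2 -0.6 10. ] op 0.111
-55 -50 [[227.5, 223.0], [250.4, 166.5]]
-55 50 [[210.3, 240.7], [224.0, 161.9]]
65 -50 [[195.0, 212.5], [256.0, 135.4]]
65 50 [[176.4, 229.0], [229.8, 130.9]]
```

View pics/side6.png

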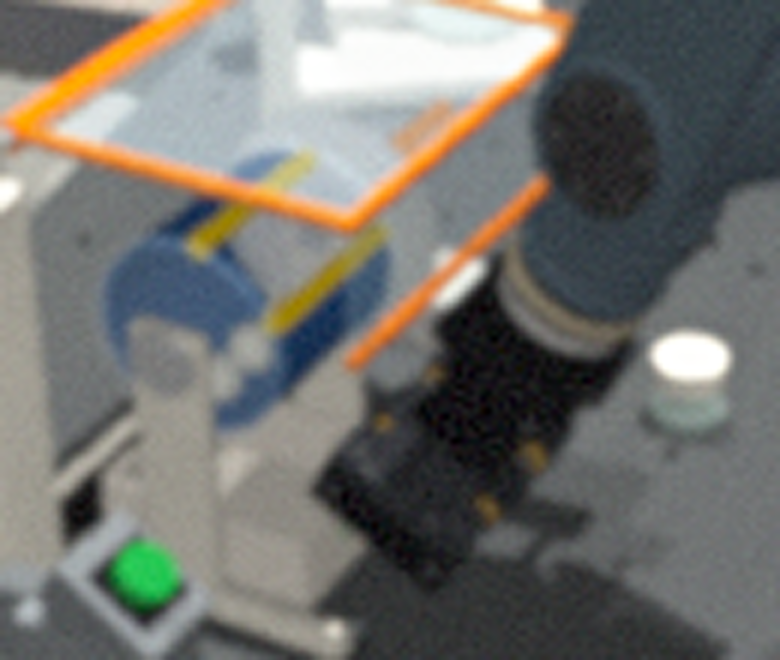

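View pics/top6.png

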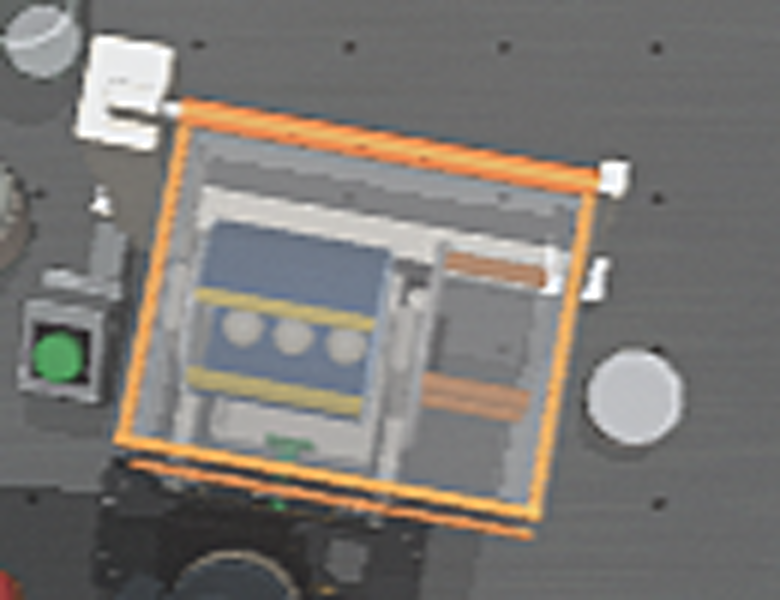

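{"fn": "play_rows", "kwargs": {
  "fingers": [100,100,100,100,100,100,100,100,100,100,100,100,100],
  "linear": [
    [-3,0,-2],
    [-3,0,-2],
    [-3,0,-2],
    [-3,0,-2],
    [-3,0,-2],
    [-12,0,-6],
    [-25,0,-13],
    [-40,0,-21],
    [-57,0,-30],
    [-75,0,-40],
    [-90,0,-48],
    [-90,0,-48],
    [-90,0,-48]
  ],
  "rot": [
    [0,0,0],
    [0,0,0],
    [0,0,0],
    [0,0,0],
    [0,0,0],
    [0,0,0],
    [0,0,0],
    [0,0,0],
    [0,0,0],
    [0,0,0],
    [0,0,0],
    [0,0,0],
    [0,0,0]
  ]
}}

```text
time_s: 10.3
position: [0.5048, 0.0553, 0.0257]
tcp_rot: [[0.87, -0.168, 0.464], [-0.147, -0.986, -0.079], [0.47, 0.001, -0.882]]
force: [-0.0, 0.4, 0.1]
opening: 0.608
```

Run:
```python
from h import *
st();log()
for n in("side","top"):
    im=capture(n);crop(im,f"pics/{n}7.png",*((160,150,130,110) if n=="side" else (190,90,130,100)),6)
```

```text
t 10.3 pos [504.8  55.3  25.7] z [ 0.464 -0.079 -0.882] q [ -5.   43.6 127.3 186.8  19.  -92.4] F [-0.   0.4  0.1] op 0.608
```

View pics/side7.png

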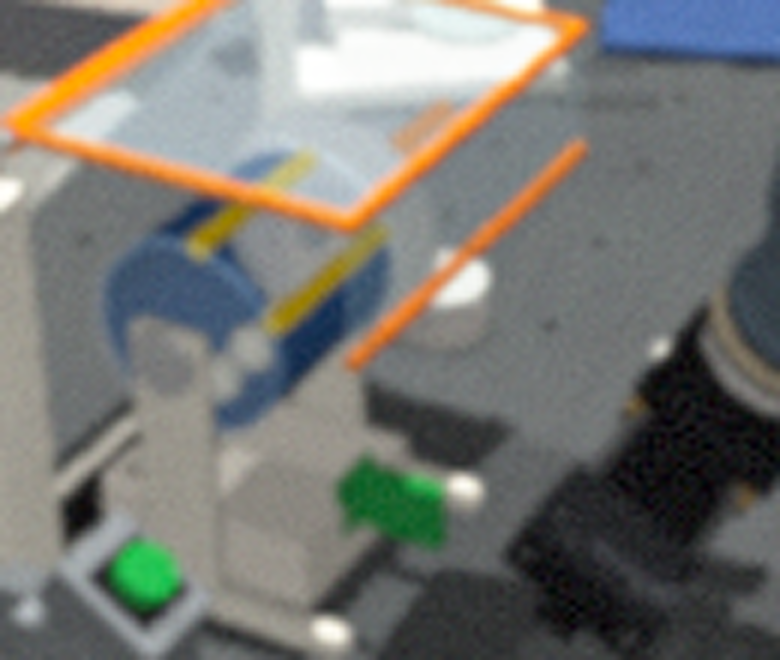

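View pics/top7.png

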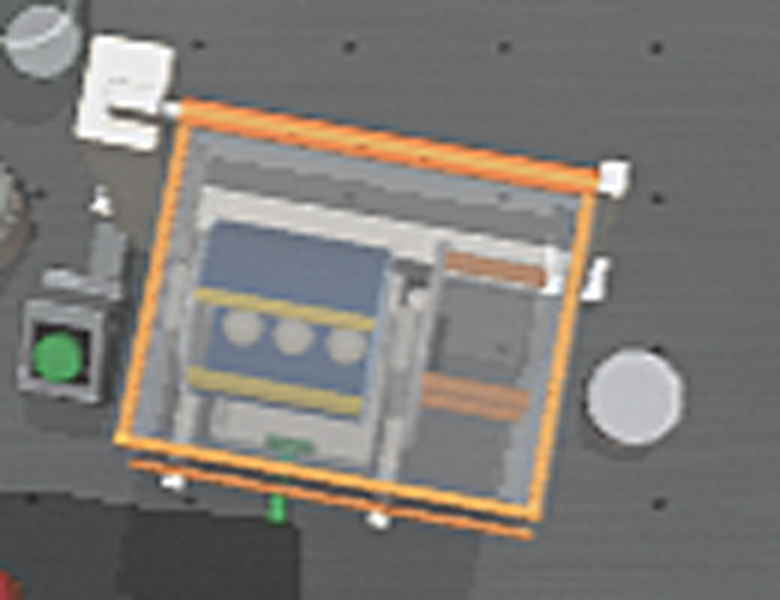

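Run:
```python
from h import *
for x,y,z,nm in [(-105,0,58,"hend"),(-90,66,14,"railL"),(-90,-66,14,"railR"),(-55,-50,40,"cr")]:
    print(nm,[np.round(proj(n,Tw(P,x/1000,y/1000,z/1000))[0],1).tolist() for n in("side","top")])
c,s=np.cos(P[2]),np.sin(P[2])
for nm,u,v,z in [("hend",278,522,.058),("railL",172,482,.014),("railR",378,518,.014),("cr",378,465,.04),("cl",212,438,.04)]:
    w=atz("top",190+u/6,90+v/6,z)-np.r_[P[:2],0];print(nm,np.round(1000*np.r_[c*w[0]+s*w[1],-s*w[0]+c*w[1]],1))
```

```text
hend [[233.8, 231.5], [234.5, 176.7]]
railL [[218.1, 254.6], [218.8, 171.4]]
railR [[240.0, 230.2], [253.0, 177.3]]
cr [[227.5, 223.0], [250.4, 166.5]]
hend [-105.1   -6.7]
railL [-86.2  67.1]
railR [-86.2 -65.2]
cr [-57.  -60.1]
cl [-58.2  44.4]
```

Run:
```python
from h import *
R=R_tool(np.degrees(P[2]),28)
for x in(-135,-117,-107): rel(Tw(P,x/1000,-.0065,.035),R)
```

```text
lin [41.   5.9 11.5] rot [ 0.1 -0.1 -0.1] | 43 0.2
lin [56.8  5.9 20. ] rot [ 0.1 -0.1 -0.1] | 61 0.2
lin [65.7  5.9 24.7] rot [ 0.1 -0.1 -0.1] | 70 0.2
```

{"fn": "play_rows", "kwargs": {
  "fingers": [255,255,255,255,255,255,255,255,255,255,255,255,255,255,255],
  "linear": [
    [0,6,0],
    [0,6,0],
    [0,6,0],
    [0,6,0],
    [10,6,0],
    [20,6,3],
    [30,6,6],
    [41,6,11],
    [45,6,14],
    [49,6,16],
    [53,6,18],
    [56,6,20],
    [58,6,21],
    [60,6,22],
    [60,6,22]
  ],
  "rot": [
    [0,0,0],
    [0,0,0],
    [0,0,0],
    [0,0,0],
    [0,0,0],
    [0,0,0],
    [0,0,0],
    [0,0,0],
    [0,0,0],
    [0,0,0],
    [0,0,0],
    [0,0,0],
    [0,0,0],
    [0,0,0],
    [0,0,0]
  ]
}}

```text
time_s: 11.9
position: [0.5653, 0.0389, 0.0343]
tcp_rot: [[0.871, -0.168, 0.463], [-0.148, -0.986, -0.079], [0.469, 0.001, -0.883]]
force: [-0.4, -0.2, -0.8]
opening: 0.008
```

{"fn": "play_rows", "kwargs": {
  "fingers": [255,255,255,255,255],
  "linear": [
    [1.8,0,1],
    [3.5,0,1.9],
    [5.3,0,2.8],
    [7,0,3.7],
    [7,0,3.7]
  ],
  "rot": [
    [0,0,0],
    [0,0,0],
    [0,0,0],
    [0,0,0],
    [0,0,0]
  ]
}}

```text
time_s: 12.4
position: [0.5701, 0.0382, 0.0336]
tcp_rot: [[0.873, -0.167, 0.458], [-0.148, -0.986, -0.078], [0.464, 0.001, -0.886]]
force: [-4.9, 1.1, 4.0]
opening: 0.01
```

{"fn": "play_rows", "kwargs": {
  "fingers": [255,255,255],
  "linear": [
    [1.8,0,1],
    [3.5,0,1.9],
    [3.5,0,1.9]
  ],
  "rot": [
    [0,0,0],
    [0,0,0],
    [0,0,0]
  ]
}}

```text
time_s: 12.7
position: [0.5706, 0.0384, 0.0326]
tcp_rot: [[0.877, -0.166, 0.452], [-0.148, -0.986, -0.077], [0.458, 0.0, -0.889]]
force: [-11.0, 1.6, 6.6]
opening: 0.006
```

```bash
cat > plan3.py <<'E'
from kin import *
log();p=fit().x;print(np.round(p,3));s=bot.read_state();q=s['joint_positions'];print(np.round(q))
yawT=np.degrees(P[2])
for sg in(90,-90):
  q=s['joint_positions']
  R=R_tool(yawT,35)@Ro.from_euler('z',sg,degrees=True).as_matrix()
  for X in [(-.2,.05,.18),(-.065,.141,.127),(-.031,.141,.078)]:
    t=Tw(P,*X);b=ik(p,t,R,q);q=b[0];print(sg,X,np.round(t,3),np.round(q),round(b[1],1))
E
python3 plan3.py; python3 -c "
from h import *
rel(Tw(P,-.2,-.006,.12),bot.read_state()['tcp_rot'])"
```

```text
[0.    0.274 0.588 0.114 0.392 0.305 0.111]
[ -7.  42. 118. 191.   7. -99.]
90 (-0.2, 0.05, 0.18) [0.491 0.109 0.18 ] [  5.  21. 126. 259.   8. -67.] 0.0
90 (-0.065, 0.141, 0.127) [0.639 0.176 0.127] [ 11.  36. 109. 262.  11. -66.] 10.9
90 (-0.031, 0.141, 0.078) [0.673 0.17  0.078] [ 10.  42. 104. 262.  11. -66.] 5.7
-90 (-0.2, 0.05, 0.18) [0.491 0.109 0.18 ] [  -1.   20.  127.  149.    0. -141.] 17.0
-90 (-0.065, 0.141, 0.127) [0.639 0.176 0.127] [ 11.  35. 106. -65.  13.  81.] 0.0
-90 (-0.031, 0.141, 0.078) [0.673 0.17  0.078] [ 10.  42. 103. -79.  11.  95.] 0.0
lin [ -40.1   -0.2 -119. ] rot [0. 0. 0.] | 126 0.0
```

```bash
cat > plan4.py <<'E'
from kin import *
p=fit().x;yawT=np.degrees(P[2])
def sols(t,R):
  out=[]
  for j4 in(-70,0,90,180,250):
   for j6 in(-120,-30,60,140):
    q0=np.array([np.degrees(np.arctan2(t[1],t[0]))-8,35,110,j4,25,j6])
    def res(q):
        x,A=fk(q,p);return np.r_[1000*(x-t),200*Ro.from_matrix(A.T@R).as_rotvec()]
    f=least_squares(res,np.clip(q0,LO+.1,HI-.1),bounds=(LO,HI))
    if np.abs(f.fun).max()<.5 and not any(np.abs(f.x-o).max()<3 for o in out): out.append(f.x)
  return out
if __name__=="__main__":
  for nm,X,lean,yaw in [("btn",(-.031,.141,.078),10,yawT),("btn",(-.031,.141,.078),20,yawT),("btn",(-.031,.141,.078),20,10),
     ("pinA",(-.027,-.117,.187),45,yawT),("pinA110",(-.047,-.117,.128),45,yawT),("pinA110",(-.047,-.117,.128),60,yawT),("pinB",(.009,-.117,.194),45,yawT),("pinB",(.009,-.117,.194),60,yawT),("pinBend",(-.043,-.117,.17),45,yawT),("pinBend",(-.043,-.117,.17),60,yawT)]:
    for sg in(90,-90):
      R=R_tool(yaw,lean)@Ro.from_euler('z',sg,degrees=True).as_matrix()
      t=Tw(P,*X)
      if nm[0]=="p": t=grasp_to_tcp(t,R)
      for q in sols(t,R): print(nm,lean,round(yaw),sg,np.round(q).astype(int))
E
python3 plan4.py
```

```text
btn 10 -10 90 [   6   42   85   -4   43 -161]
btn 10 -10 -90 [ 6 42 85 -4 43 19]
btn 20 -10 90 [   8   41   93  -13   28 -153]
btn 20 -10 -90 [  8  41  93 -13  28  27]
btn 20 10 -90 [  4  40  94   5  25 -10]
pinA 45 -10 90 [-21  31 116 142  14  29]
pinA 45 -10 -90 [ -21   31  116  142   14 -151]
pinA110 45 -10 90 [-22  38 120 158  24  11]
pinA110 60 -10 90 [-24  47 127 165  55   2]
pinB 45 -10 90 [-20  32 110 129  10  42]
pinB 45 -10 -90 [ -20   32  110  129   10 -138]
pinB 60 -10 90 [-22  37 119 162  37   8]
pinBend 45 -10 90 [-22  32 118 150  17  20]
pinBend 45 -10 -90 [ -22   32  118  150   17 -160]
pinBend 60 -10 90 [-23  41 127 164  48   4]
```

```bash
cat > p5.py <<'E'
from plan4 import *
for lean in(35,45,50):
  for yaw in(-10,0,10):
    R=R_tool(yaw,lean)@Ro.from_euler('z',90,degrees=True).as_matrix()
    for X in [(-.05,.141,.105),(-.031,.141,.078)]:
      for q in sols(Tw(P,*X),R): print(lean,yaw,X,np.round(q).astype(int))
E
python3 p5.py
```

```text
35 -10 (-0.05, 0.141, 0.105) [ 11  38 104 -71  12 -92]
35 -10 (-0.031, 0.141, 0.078) [ 10  42 103 -78  12 -85]
35 0 (-0.05, 0.141, 0.105) [  7  38 106 -75   4 -99]
35 0 (-0.031, 0.141, 0.078) [  7  41 104 262   4 -76]
35 10 (-0.05, 0.141, 0.105) [  4  37 107  84   4  91]
35 10 (-0.031, 0.141, 0.078) [  3  41 105 108   4  66]
45 -10 (-0.05, 0.141, 0.105) [ 12  41 110 230  21 -32]
45 -10 (-0.031, 0.141, 0.078) [ 12  44 108 226  21 -28]
45 0 (-0.05, 0.141, 0.105) [  8  40 113 198  19 -11]
45 0 (-0.031, 0.141, 0.078) [  7  44 110 195  20  -9]
45 10 (-0.05, 0.141, 0.105) [  3  40 114 166  19   9]
45 10 (-0.031, 0.141, 0.078) [  3  44 112 165  21   8]
50 -10 (-0.05, 0.141, 0.105) [ 13  43 112 219  28 -20]
50 -10 (-0.031, 0.141, 0.078) [ 12  46 110 217  29 -18]
50 0 (-0.05, 0.141, 0.105) [  8  43 115 194  28  -7]
50 0 (-0.031, 0.141, 0.078) [  8  46 113 192  29  -6]
50 10 (-0.05, 0.141, 0.105) [  3  42 117 169  29   5]
50 10 (-0.031, 0.141, 0.078) [  2  46 114 169  31   5]
```

Run:
```python
from h import *
T0=bot.read_state()['tcp_rot']
R=R_tool(-5,45)@Ro.from_euler('z',90,degrees=True).as_matrix()
rel(Tw(P,-.19,-.006,.06),T0)
rel(Tw(P,-.2,.03,.2),R)
rel(Tw(P,-.1,.141,.176),R)
```

```text
lin [-58.7  -0.3 -61.1] rot [0. 0. 0.] | 85 0.0
lin [  -3.5  -36.2 -190.1] rot [15.9 11.7 85.5] | 194 87.8
lin [  74.4 -147.2 -123. ] rot [15.9 11.7 85.5] | 206 87.8
```

{"fn": "play_rows", "kwargs": {
  "fingers": [255,255,255,255,255,255,255,255,255,255,255,255,255,255,255,255,255,255,255,255],
  "linear": [
    [-15,0,-10],
    [-35,0,-30],
    [-59,0,-61],
    [-54,-3,-72],
    [-49,-6,-84],
    [-44,-9,-95],
    [-39,-12,-107],
    [-34,-16,-119],
    [-29,-19,-131],
    [-24,-22,-143],
    [-19,-25,-155],
    [-14,-29,-167],
    [-9,-32,-179],
    [-4,-36,-190],
    [12,-60,-176],
    [28,-90,-160],
    [50,-118,-142],
    [65,-136,-130],
    [74,-147,-123],
    [74,-147,-123]
  ],
  "rot": [
    [0,0,0],
    [0,0,0],
    [0,0,0],
    [1.4,1.1,7.7],
    [2.9,2.1,15.5],
    [4.3,3.2,23.3],
    [5.8,4.3,31],
    [7.2,5.3,38.8],
    [8.7,6.4,46.6],
    [10.1,7.4,54.4],
    [11.6,8.5,62.1],
    [13,9.6,70],
    [14.5,10.6,77.7],
    [15.9,11.7,85.5],
    [15.9,11.7,85.5],
    [15.9,11.7,85.5],
    [15.9,11.7,85.5],
    [15.9,11.7,85.5],
    [15.9,11.7,85.5],
    [15.9,11.7,85.5]
  ]
}}

```text
time_s: 14.7
position: [0.6113, 0.1819, 0.1781]
tcp_rot: [[-0.088, -0.693, 0.715], [-0.996, 0.061, -0.064], [0.001, -0.718, -0.696]]
force: [1.0, 0.2, -0.0]
opening: 0.003
```

Run:
```python
from h import *
st();log()
for n in("side","top"):
    im=capture(n);crop(im,f"pics/{n}8.png",*((130,110,160,120) if n=="side" else (160,80,160,120)),5)
T0=bot.read_state()['tcp_rot']
R=R_tool(-5,45)@Ro.from_euler('z',90,degrees=True).as_matrix()
B=np.array([.6725,.1706,.0782]);ax=Tw(P,.574,0,-.819)-np.r_[P[:2],0]
for d in(.02,.004,-.007): rel(B-d*ax,R)
```

```text
t 14.7 pos [611.3 181.9 178.1] z [ 0.715 -0.064 -0.696] q [ 12.6  30.9 115.  231.1  16.2 -37.6] F [ 1.   0.2 -0. ] op 0.003
lin [ 3.2 22.  95.8] rot [-0.7 -0.1  0. ] | 98 0.7
lin [  3.9  24.9 111.6] rot [-0.7 -0.1  0. ] | 114 0.7
lin [  4.4  27.  122.3] rot [-0.7 -0.1  0. ] | 125 0.7
```

View pics/side8.png

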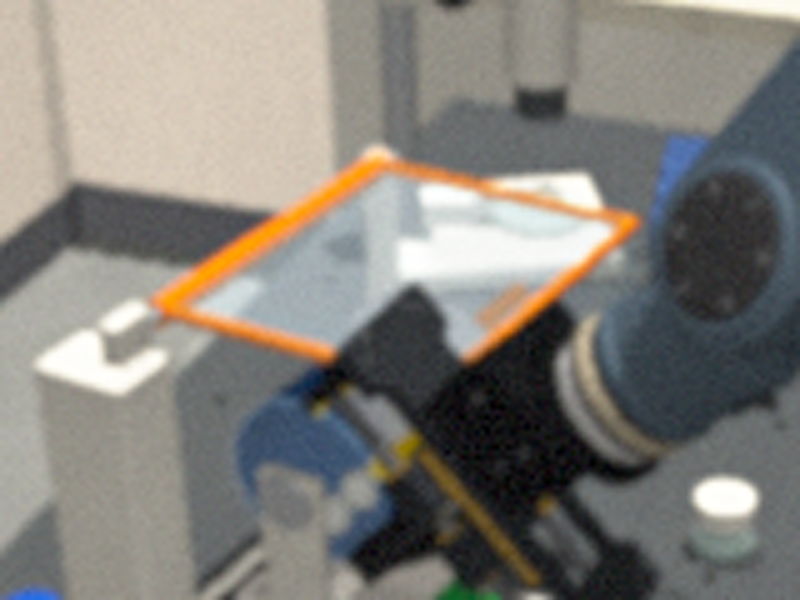

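View pics/top8.png

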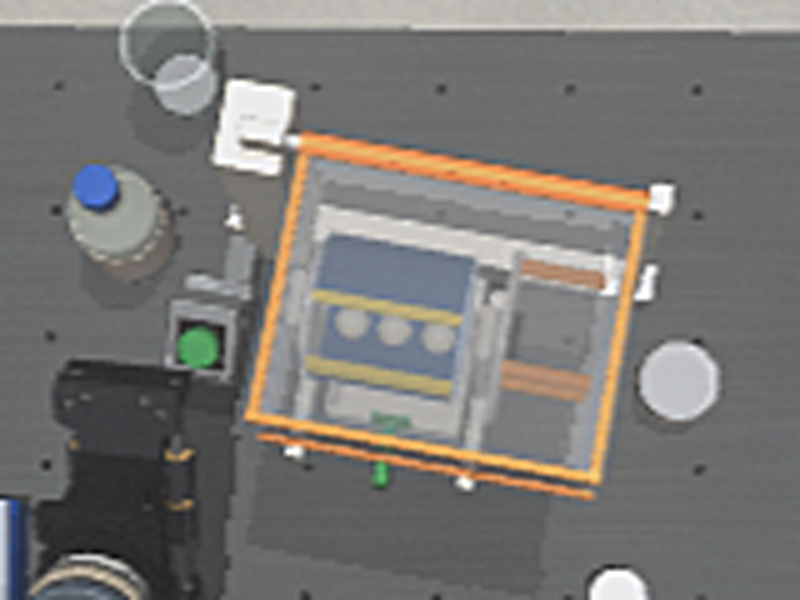

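{"fn": "play_rows", "kwargs": {
  "fingers": [255,255,255,255,255,255,255,255,255,255],
  "linear": [
    [1,8,32],
    [2,15,64],
    [3,22,96],
    [3,24,104],
    [4,25,110],
    [4,25.4,113],
    [4,25.8,115.5],
    [4,26.2,118],
    [4,26.2,118],
    [4,26.2,118]
  ],
  "rot": [
    [0,0,0],
    [0,0,0],
    [0,0,0],
    [0,0,0],
    [0,0,0],
    [0,0,0],
    [0,0,0],
    [0,0,0],
    [0,0,0],
    [0,0,0]
  ]
}}

```text
time_s: 15.8
position: [0.6706, 0.1702, 0.0783]
tcp_rot: [[-0.089, -0.697, 0.712], [-0.996, 0.061, -0.065], [0.002, -0.715, -0.699]]
force: [-13.8, -1.9, 11.3]
opening: 0.006
```

Run:
```python
from h import *
st();log()
for n in("side","top"):
    im=capture(n);crop(im,f"pics/{n}9.png",*((130,80,160,120) if n=="side" else (160,80,160,120)),5)
T0=bot.read_state()['tcp_rot']
B=np.array([.6725,.1706,.0782]);ax=Tw(P,.574,0,-.819)-np.r_[P[:2],0]
for d in(0,-.004,-.007,-.010): rel(B-d*ax,T0)
```

```text
t 15.8 pos [670.6 170.2  78.3] z [ 0.712 -0.065 -0.699] q [  9.7  44.4 109.8 210.1  21.6 -17.9] F [-13.8  -1.9  11.3] op 0.006
lin [-0.6 -1.2  1.4] rot [0. 0. 0.] | 2 0.0
lin [-0.4 -0.4  5.3] rot [0. 0. 0.] | 5 0.0
lin [-0.3  0.1  8.2] rot [0. 0. 0.] | 8 0.0
lin [-0.2  0.7 11.2] rot [0. 0. 0.] | 11 0.0
```

View pics/side9.png

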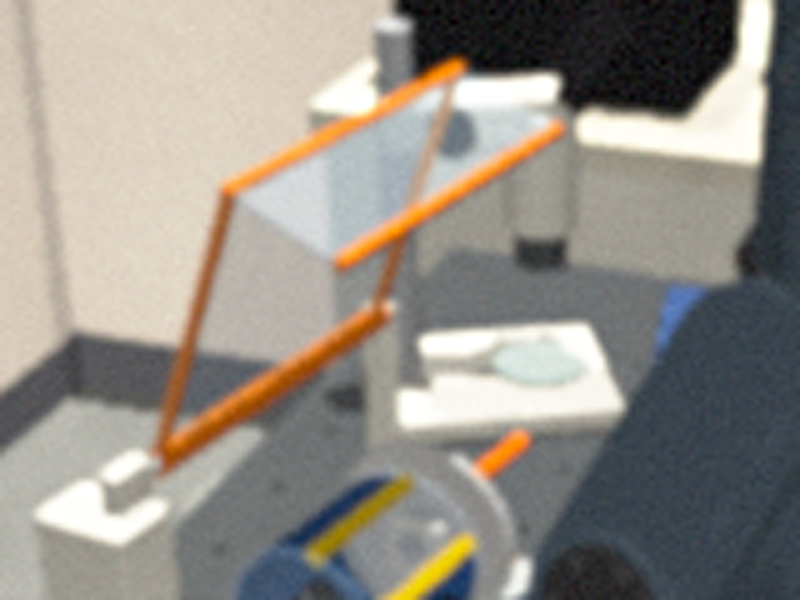

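View pics/top9.png

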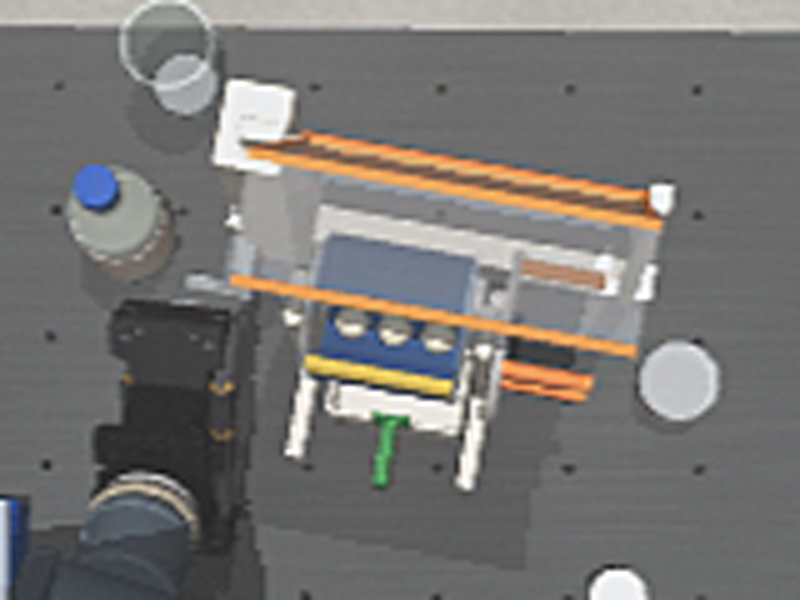

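```bash
cat > p6.py <<'E'
from plan4 import *
from scipy.spatial.transform import Slerp
s=bot.read_state();yawT=np.degrees(P[2]);T0=s['tcp_rot']
R=R_tool(yawT,55)@Ro.from_euler('z',90,degrees=True).as_matrix()
pin=np.array([-.027,-.119,.187])
pre=pin-.09*np.r_[np.sin(np.radians(55)),0,-np.cos(np.radians(55))]
mid=np.array([-.21,.0,.25]);mid0=np.array([-.16,.15,.2])
for X in (mid0,mid,pre): rel(grasp_to_tcp(Tw(P,*X),R),R)
q=s['joint_positions']
for X in (mid0,mid,(mid+pre)/2,pre,pin):
    b=ik(p,grasp_to_tcp(Tw(P,*X),R),R,q);q=b[0];print(np.round(X,3),np.round(q),round(b[1],1))
rel(s['position']-.08*T0[:,2],T0)
E
python3 p6.py
```

```text
lin [ -18.1   -2.1 -156.3] rot [9.4 3.4 2.9] | 157 10.4
lin [ 127.7    5.4 -235.1] rot [9.4 3.4 2.9] | 268 10.4
lin [ 254.8  -56.  -155.7] rot [9.4 3.4 2.9] | 304 10.4
[-0.16  0.15  0.2 ] [ 21.  33. 122. 226.  35. -22.] 0.0
[-0.21  0.    0.25] [ -3.  21. 139. 190.  36.  -4.] 0.0
[-0.155 -0.06   0.244] [-16.  23. 136. 170.  34.   4.] 0.0
[-0.101 -0.119  0.239] [-26.  25. 130. 154.  32.  13.] 0.0
[-0.027 -0.119  0.187] [-23.  35. 121. 160.  32.  10.] 0.0
lin [  0.   0. -80.] rot [0. 0. 0.] | 80 0.0
```

{"fn": "play_rows", "kwargs": {
  "fingers": [255,255,255,138,138,138,138,138,138,138,138,138,138,138,138,138],
  "linear": [
    [0,0,-25],
    [0,0,-65],
    [0,0,-105],
    [-8,-1,-140],
    [8,-2,-165],
    [38,-6,-185],
    [70,-10,-200],
    [100,-13,-210],
    [130,-16,-214],
    [155,-24,-202],
    [180,-32,-190],
    [205,-40,-178],
    [230,-48,-167],
    [255,-56,-156],
    [255,-56,-156],
    [255,-56,-156]
  ],
  "rot": [
    [0,0,0],
    [0,0,0],
    [2,1,1],
    [4,2,2],
    [7,3,2],
    [9.4,3.4,2.9],
    [9.4,3.4,2.9],
    [9.4,3.4,2.9],
    [9.4,3.4,2.9],
    [9.4,3.4,2.9],
    [9.4,3.4,2.9],
    [9.4,3.4,2.9],
    [9.4,3.4,2.9],
    [9.4,3.4,2.9],
    [9.4,3.4,2.9],
    [9.4,3.4,2.9]
  ]
}}

```text
time_s: 17.5
position: [0.5792, -0.0769, 0.2269]
tcp_rot: [[-0.167, -0.563, 0.81], [-0.986, 0.094, -0.138], [0.001, -0.821, -0.571]]
force: [0.7, -0.1, -0.0]
opening: 0.461
```

Run:
```python
from h import *
st();log()
for n in("side","top"):
    im=capture(n);cv2.imwrite(f"pics/{n}10f.png",im[:,:,::-1]);crop(im,f"pics/{n}10.png",*((150,120,160,120) if n=="side" else (190,90,130,100)),*((5,) if n=="side" else (6,)))
```

```text
t 17.5 pos [579.2 -76.9 226.9] z [ 0.81  -0.138 -0.571] q [-25.4  25.6 129.6 155.   31.8  12.4] F [ 0.7 -0.1 -0. ] op 0.461
```

View pics/side10.png

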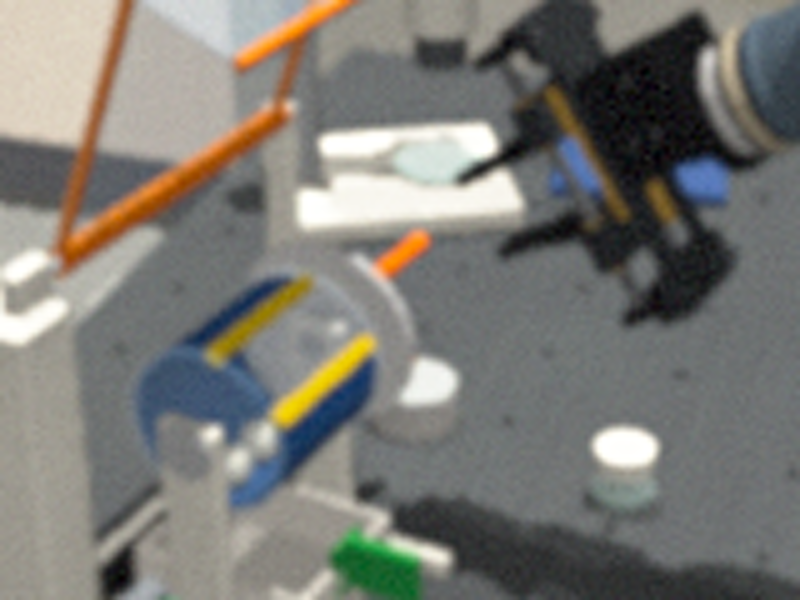

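View pics/top10.png

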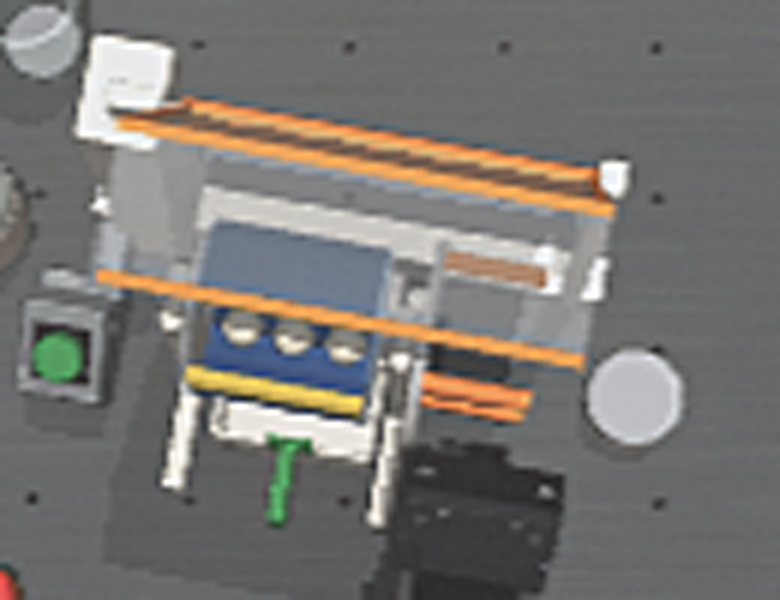

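Run:
```python
from h import *
for a in(-38,-35,-32,-29):
  for k in(0,240):
    A=np.radians(a+k)
    r=[]
    for y in(-.081,-.141):
        X=Tw(P,.05*np.sin(A),y,.145+.05*np.cos(A))
        t=(proj("top",X)[0]-[190,90])*6;s=(proj("side",X)[0]-[150,120])*5;r+=[t.round().tolist(),s.round().tolist()]
    print(a,k,r)
```

```text
-38 0 [[423.0, 383.0], [375.0, 280.0], [530.0, 402.0], [424.0, 238.0]]
-38 240 [[424.0, 392.0], [361.0, 396.0], [523.0, 410.0], [408.0, 352.0]]
-35 0 [[424.0, 379.0], [372.0, 276.0], [531.0, 398.0], [421.0, 235.0]]
-35 240 [[423.0, 396.0], [364.0, 395.0], [523.0, 413.0], [411.0, 352.0]]
-32 0 [[424.0, 375.0], [369.0, 273.0], [532.0, 393.0], [418.0, 232.0]]
-32 240 [[422.0, 399.0], [367.0, 395.0], [522.0, 417.0], [414.0, 351.0]]
-29 0 [[425.0, 370.0], [365.0, 271.0], [533.0, 389.0], [415.0, 230.0]]
-29 240 [[422.0, 403.0], [370.0, 394.0], [522.0, 420.0], [418.0, 350.0]]
```

Run:
```python
from h import *
im=cv2.imread("pics/top10f.png")[:,:,::-1];crop(im,"pics/tz.png",250,140,40,25,18)
im=cv2.imread("pics/side10f.png")[:,:,::-1];crop(im,"pics/sz.png",205,155,50,40,14)
```

```text
(no output)
```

View pics/tz.png

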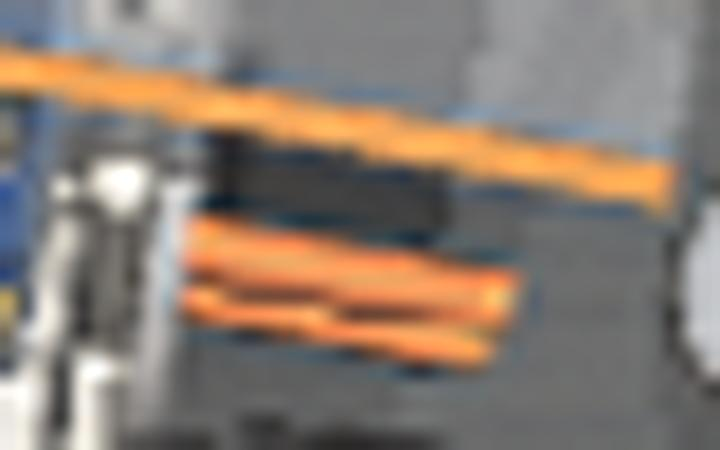

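View pics/sz.png

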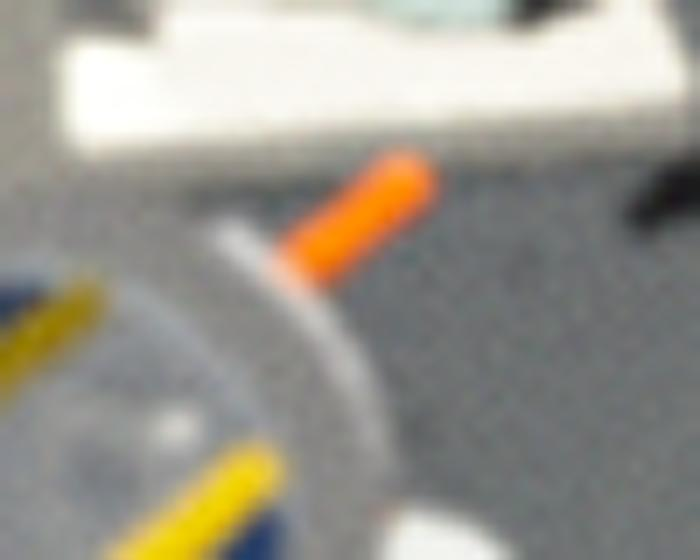

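```bash
cat > circ.py <<'E'
from h import *
import sys
a0,a1,n=map(float,sys.argv[1:4]);y=-.119
s=bot.read_state();T0=s['tcp_rot']
for a in np.linspace(a0,a1,int(n)+1):
    A=np.radians(a);g=Tw(P,.05*np.sin(A),y,.145+.05*np.cos(A))
    d=1000*T0.T@(g+.019*T0[:,2]-s['position']);print(round(a,1),np.round(d,1).tolist())
E
python3 circ.py -35.5 -108 1
```

```text
-35.5 [2.0, 2.4, 86.4]
-108.0 [1.9, 59.1, 103.3]
```

{"fn": "play_rows", "kwargs": {
  "fingers": [138,138,138,138,138,255,255,255,255,255,255,255,255],
  "linear": [
    [1,1,25],
    [2,2,50],
    [2,2,72],
    [2,2,86],
    [2,2,86],
    [2,2,86],
    [2,2,86],
    [2,2,86],
    [2,2,86],
    [2,2,86],
    [2,2,86],
    [2,2,86],
    [2,2,86]
  ],
  "rot": [
    [0,0,0],
    [0,0,0],
    [0,0,0],
    [0,0,0],
    [0,0,0],
    [0,0,0],
    [0,0,0],
    [0,0,0],
    [0,0,0],
    [0,0,0],
    [0,0,0],
    [0,0,0],
    [0,0,0]
  ]
}}

```text
time_s: 18.9
position: [0.6476, -0.0902, 0.1754]
tcp_rot: [[-0.166, -0.563, 0.809], [-0.986, 0.095, -0.137], [0.0, -0.821, -0.571]]
force: [-4.2, -0.4, 5.0]
opening: 0.129
```

```bash
python3 - <<'E'
from h import *
st();log()
for n in("side","top"):
    im=capture(n);crop(im,f"pics/{n}11.png",*((150,120,160,120) if n=="side" else (190,90,130,100)),*((5,) if n=="side" else (6,)))
E
python3 circ.py -35.5 -108 8
```

```text
t 18.9 pos [647.6 -90.2 175.4] z [ 0.809 -0.137 -0.571] q [-22.9  35.2 121.7 159.7  32.9   9.5] F [-4.2 -0.4  5. ] op 0.129
-35.5 [-1.2, 1.0, -0.5]
-44.6 [-1.2, 8.6, -2.6]
-53.6 [-1.2, 16.5, -3.4]
-62.7 [-1.2, 24.3, -3.0]
-71.8 [-1.2, 32.1, -1.3]
-80.8 [-1.2, 39.4, 1.5]
-89.9 [-1.2, 46.3, 5.5]
-98.9 [-1.2, 52.4, 10.5]
-108.0 [-1.2, 57.6, 16.4]
```

View pics/side11.png

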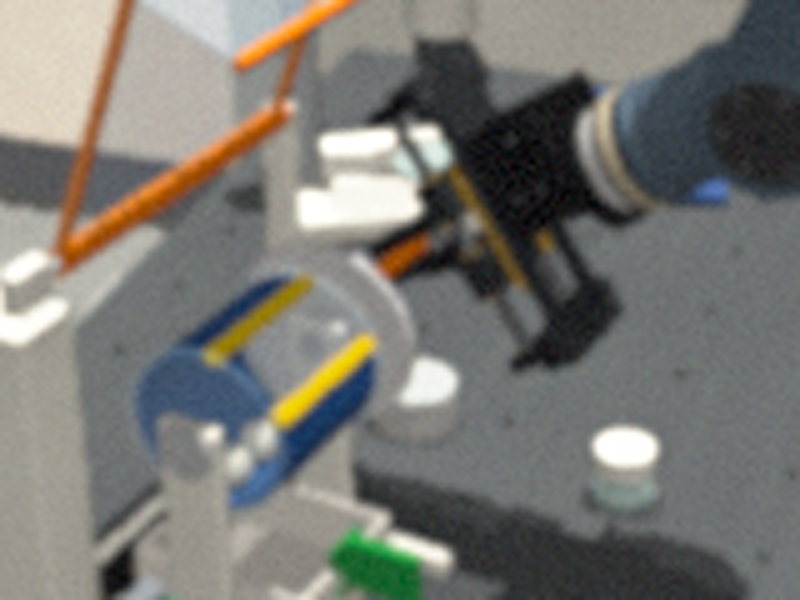

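View pics/top11.png

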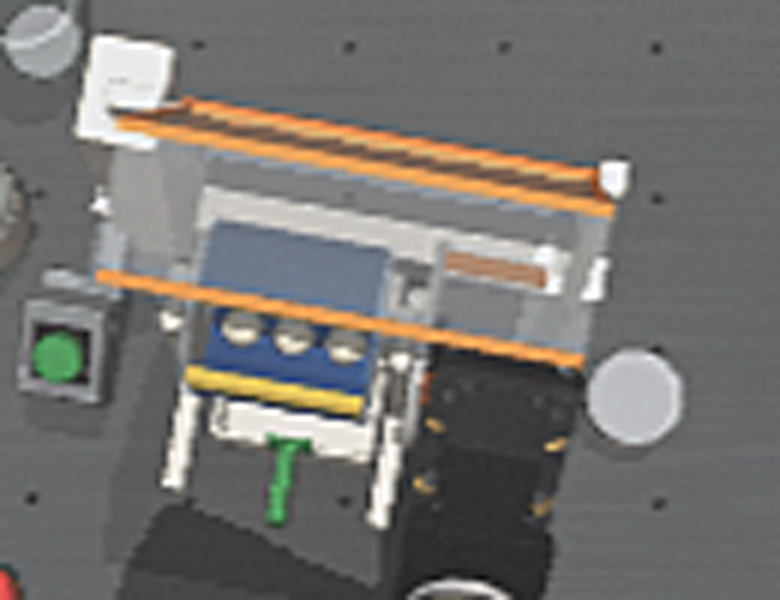

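{"fn": "play_rows", "kwargs": {
  "fingers": [255,255,255,255,255,255,255,255,255,255],
  "linear": [
    [0,4,-1.5],
    [0,8.6,-2.6],
    [0,16.5,-3.4],
    [0,24.3,-3],
    [0,32,-1.3],
    [0,39.4,1.5],
    [0,46.3,5.5],
    [0,52.4,10.5],
    [0,57.6,16.4],
    [0,57.6,16.4]
  ],
  "rot": [
    [0,0,0],
    [0,0,0],
    [0,0,0],
    [0,0,0],
    [0,0,0],
    [0,0,0],
    [0,0,0],
    [0,0,0],
    [0,0,0],
    [0,0,0]
  ]
}}

```text
time_s: 20.0
position: [0.631, -0.0868, 0.1193]
tcp_rot: [[-0.163, -0.559, 0.813], [-0.987, 0.091, -0.135], [0.001, -0.824, -0.567]]
force: [5.3, 2.6, 3.0]
opening: 0.125
```

Run:
```python
from h import *
s=st();log()
g=s['position']-.019*s['tcp_rot'][:,2];w=g-np.r_[P[:2],0];c,sn=np.cos(P[2]),np.sin(P[2])
X=np.r_[c*w[0]+sn*w[1],-sn*w[0]+c*w[1],w[2]-.145]*1000;print(X,np.hypot(X[0],X[2]),np.degrees(np.arctan2(X[0],X[2])))
for n in("side","top"):
    im=capture(n);crop(im,f"pics/{n}12.png",*((150,120,160,120) if n=="side" else (190,90,130,100)),*((5,) if n=="side" else (6,)))
```

```text
t 20.0 pos [631.  -86.8 119.3] z [ 0.813 -0.135 -0.567] q [-23.5  43.8 125.3 163.5  45.    3.6] F [5.3 2.6 3. ] op 0.125
[ -45.09255679 -119.68391218  -14.96861328] 47.51208331712084 -108.36374515434385
```

View pics/side12.png

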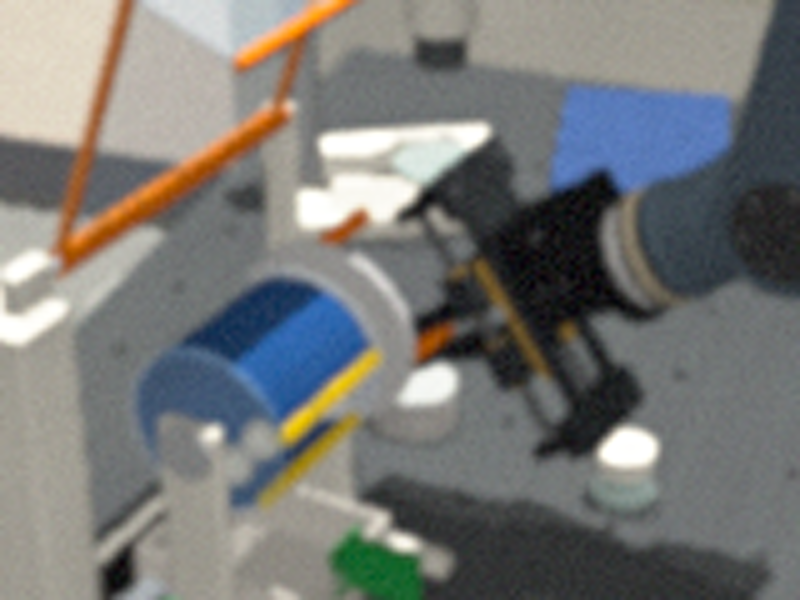

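View pics/top12.png

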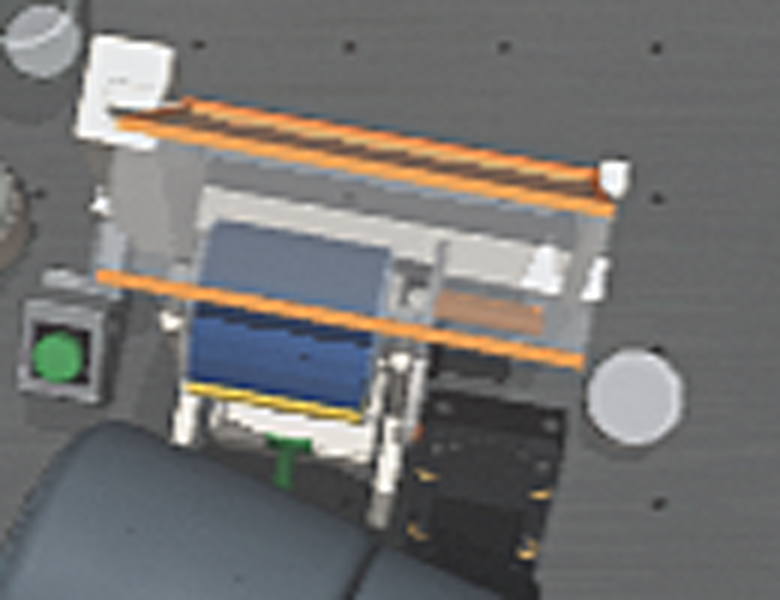

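{"fn": "play_rows", "kwargs": {
  "fingers": [138,138,138,138,138,138,138,138,138,138],
  "linear": [
    [0,0,0],
    [0,0,0],
    [0,0,0],
    [0,0,0],
    [0,0,-10],
    [0,0,-30],
    [0,0,-55],
    [0,0,-75],
    [0,0,-80],
    [0,0,-80]
  ],
  "rot": [
    [0,0,0],
    [0,0,0],
    [0,0,0],
    [0,0,0],
    [0,0,0],
    [0,0,0],
    [0,0,0],
    [0,0,0],
    [0,0,0],
    [0,0,0]
  ]
}}

```text
time_s: 21.1
position: [0.5632, -0.076, 0.1645]
tcp_rot: [[-0.166, -0.564, 0.809], [-0.986, 0.095, -0.137], [0.001, -0.82, -0.572]]
force: [0.3, -0.3, 0.3]
opening: 0.459
```

```bash
python3 - <<'E'
from h import *
s=st();log()
for n in("side","top"):
    im=capture(n);cv2.imwrite(f"pics/{n}13f.png",im[:,:,::-1]);crop(im,f"pics/{n}13.png",*((200,130,60,60) if n=="side" else (240,125,60,45)),10)
for a in(8,11,14,17):
  r=[]
  for k in(0,-120):
    A=np.radians(a+k)
    for y in(-.081,-.141):
        X=Tw(P,.05*np.sin(A),y,.145+.05*np.cos(A))
        r+=[((proj("top",X)[0]-[240,125])*10).round().tolist(),((proj("side",X)[0]-[200,130])*10).round().tolist()]
  print(a,r)
E
python3 circ.py 12 -60 1
```

```text
t 21.1 pos [563.2 -76.  164.5] z [ 0.809 -0.137 -0.572] q [-26.6  37.1 134.6 160.9  47.2   3.2] F [ 0.3 -0.3  0.3] op 0.459
8 [[225.0, 172.0], [141.0, 400.0], [405.0, 203.0], [242.0, 320.0], [194.0, 366.0], [298.0, 638.0], [364.0, 395.0], [392.0, 551.0]]
11 [[227.0, 165.0], [134.0, 400.0], [406.0, 195.0], [235.0, 320.0], [194.0, 367.0], [300.0, 632.0], [364.0, 397.0], [394.0, 545.0]]
14 [[228.0, 157.0], [126.0, 399.0], [407.0, 188.0], [228.0, 320.0], [193.0, 368.0], [302.0, 626.0], [364.0, 398.0], [397.0, 538.0]]
17 [[229.0, 151.0], [119.0, 400.0], [408.0, 181.0], [221.0, 320.0], [193.0, 368.0], [304.0, 619.0], [364.0, 398.0], [398.0, 532.0]]
12.0 [-1.5, -85.5, 89.9]
-60.0 [-1.5, -35.2, 59.4]
```

View pics/side13.png

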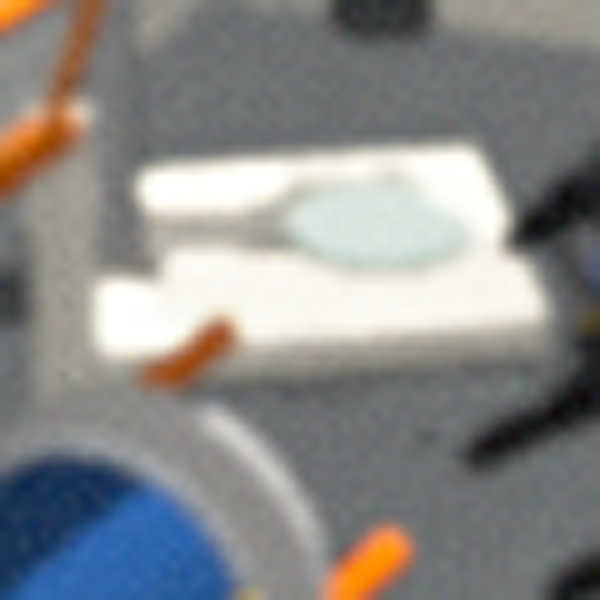

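View pics/top13.png

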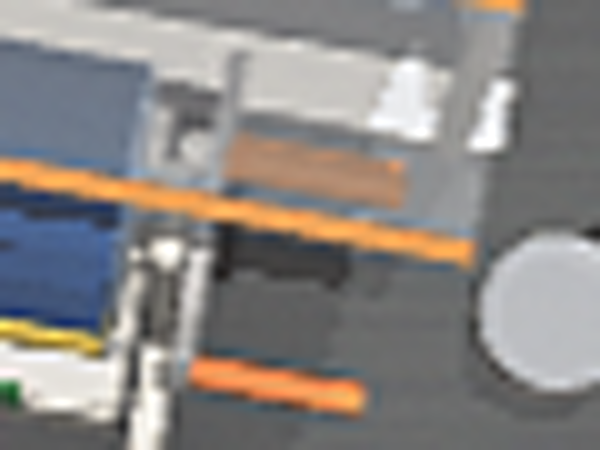

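Run:
```python
from h import *
s=bot.read_state();T0=s['tcp_rot'];R=T0@Ro.from_rotvec([6,0,0],degrees=True).as_matrix()
print(R[:,2],T0[:,2])
A=np.radians(14);g=Tw(P,.05*np.sin(A),-.119,.145+.05*np.cos(A))
for b in(.085,0): rel(g-b*R[:,2]+.019*R[:,2],R)
```

```text
[ 0.86397182 -0.14590345 -0.48193866] [ 0.80954719 -0.13682668 -0.57088686]
lin [ -1.5 -79.2   6.9] rot [ 6. -0. -0.] | 80 6.0
lin [ -1.5 -88.1  91.4] rot [ 6. -0. -0.] | 127 6.0
```

{"fn": "play_rows", "kwargs": {
  "fingers": [138,138,138,138,138,138,138,138,138,255,255,255,255,255,255,255,255],
  "linear": [
    [-1,-25,2],
    [-1,-55,5],
    [-1,-79,7],
    [-1,-81,20],
    [-1,-83,40],
    [-1,-85,60],
    [-1,-87,78],
    [-1,-88,91],
    [-1,-88,91],
    [-1,-88,91],
    [-1,-88,91],
    [-1,-88,91],
    [-1,-88,91],
    [-1,-88,91],
    [-1,-88,91],
    [-1,-88,91],
    [-1,-88,91]
  ],
  "rot": [
    [2,0,0],
    [4,0,0],
    [6,0,0],
    [6,0,0],
    [6,0,0],
    [6,0,0],
    [6,0,0],
    [6,0,0],
    [6,0,0],
    [6,0,0],
    [6,0,0],
    [6,0,0],
    [6,0,0],
    [6,0,0],
    [6,0,0],
    [6,0,0],
    [6,0,0]
  ]
}}

```text
time_s: 22.9
position: [0.6881, -0.0959, 0.1857]
tcp_rot: [[-0.166, -0.473, 0.865], [-0.986, 0.079, -0.146], [0.001, -0.878, -0.48]]
force: [0.4, 1.0, 5.9]
opening: 0.128
```

```bash
python3 - <<'E'
from h import *
st();log()
for n in("side","top"):
    im=capture(n);crop(im,f"pics/{n}14.png",*((150,120,160,120) if n=="side" else (190,90,130,100)),*((5,) if n=="side" else (6,)))
E
python3 circ.py 14 -60 9
```

```text
t 22.9 pos [688.1 -95.9 185.7] z [ 0.865 -0.146 -0.48 ] q [-22.   38.1 118.7 162.5  38.8   7.7] F [0.4 1.  5.9] op 0.128
14.0 [-0.2, 1.0, 0.9]
5.8 [-0.2, 3.3, -5.9]
-2.4 [-0.2, 6.5, -12.3]
-10.7 [-0.2, 10.7, -18.1]
-18.9 [-0.2, 15.6, -23.3]
-27.1 [-0.2, 21.2, -27.8]
-35.3 [-0.2, 27.4, -31.4]
-43.6 [-0.2, 34.1, -34.1]
-51.8 [-0.2, 41.0, -35.7]
-60.0 [-0.2, 48.2, -36.4]
```

View pics/side14.png

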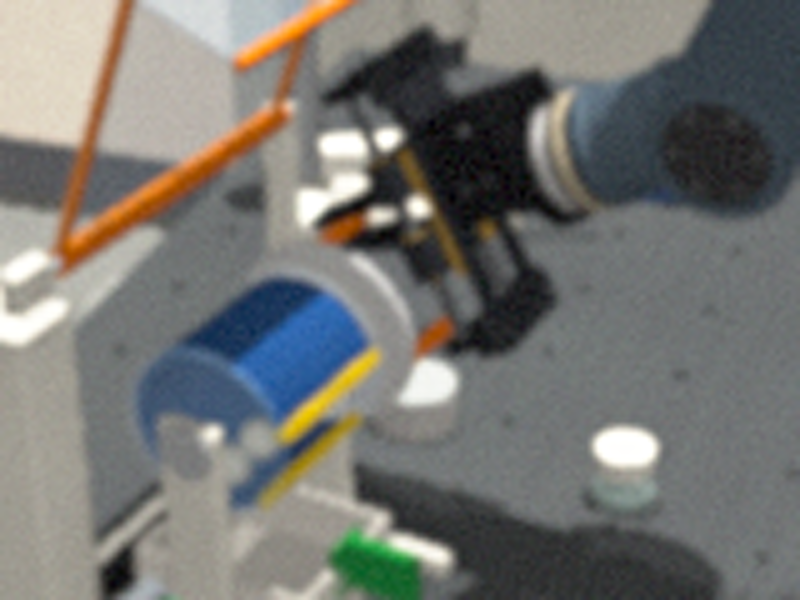

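View pics/top14.png

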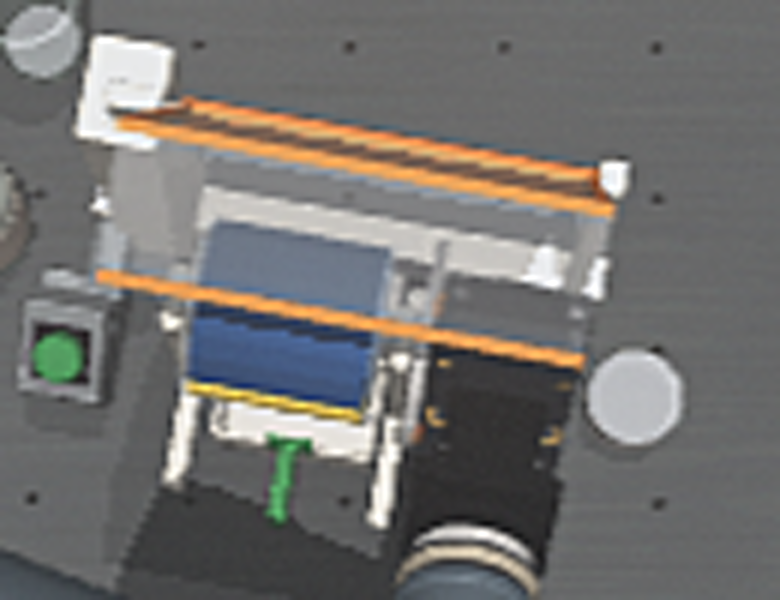

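{"fn": "play_rows", "kwargs": {
  "fingers": [255,255,255,255,255,255,255,255,255,255,255,255,255],
  "linear": [
    [0,1.5,-3.5],
    [0,3.3,-5.9],
    [0,6.5,-12.3],
    [0,10.7,-18.1],
    [0,15.6,-23.3],
    [0,21.2,-27.8],
    [0,27.4,-31.4],
    [0,34.1,-34.1],
    [0,38,-35],
    [0,41,-35.7],
    [0,44.6,-36.1],
    [0,48.2,-36.4],
    [0,48.2,-36.4]
  ],
  "rot": [
    [0,0,0],
    [0,0,0],
    [0,0,0],
    [0,0,0],
    [0,0,0],
    [0,0,0],
    [0,0,0],
    [0,0,0],
    [0,0,0],
    [0,0,0],
    [0,0,0],
    [0,0,0],
    [0,0,0]
  ]
}}

```text
time_s: 24.3
position: [0.6328, -0.0863, 0.1611]
tcp_rot: [[-0.165, -0.473, 0.865], [-0.986, 0.079, -0.145], [0.001, -0.877, -0.48]]
force: [-2.2, 1.9, 7.3]
opening: 0.126
```

Run:
```python
from h import *
s=st();log()
g=s['position']-.019*s['tcp_rot'][:,2];w=g-np.r_[P[:2],0];c,sn=np.cos(P[2]),np.sin(P[2])
X=np.r_[c*w[0]+sn*w[1],-sn*w[0]+c*w[1],w[2]-.145]*1000;print(X,np.hypot(X[0],X[2]),np.degrees(np.arctan2(X[0],X[2])))
for n in("side","top"):
    im=capture(n);cv2.imwrite(f"pics/{n}15f.png",im[:,:,::-1]);crop(im,f"pics/{n}15.png",*((150,140,130,110) if n=="side" else (190,90,130,100)),6)
```

```text
t 24.3 pos [632.8 -86.3 161.1] z [ 0.865 -0.145 -0.48 ] q [-23.9  41.6 127.3 163.6  50.6   3.5] F [-2.2  1.9  7.3] op 0.126
[ -44.33226836 -118.85636391   25.17839786] 50.98334763938699 -60.405702359173496
```

View pics/side15.png

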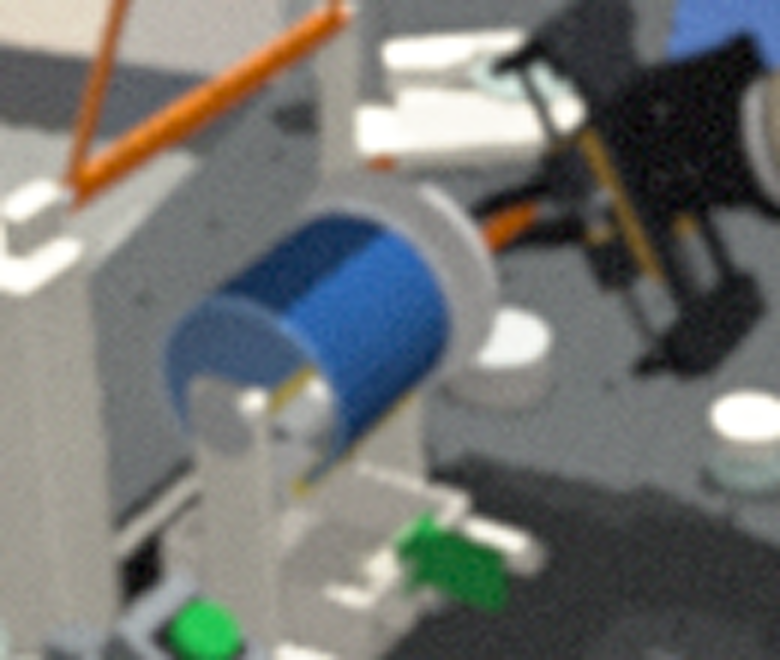

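View pics/top15.png

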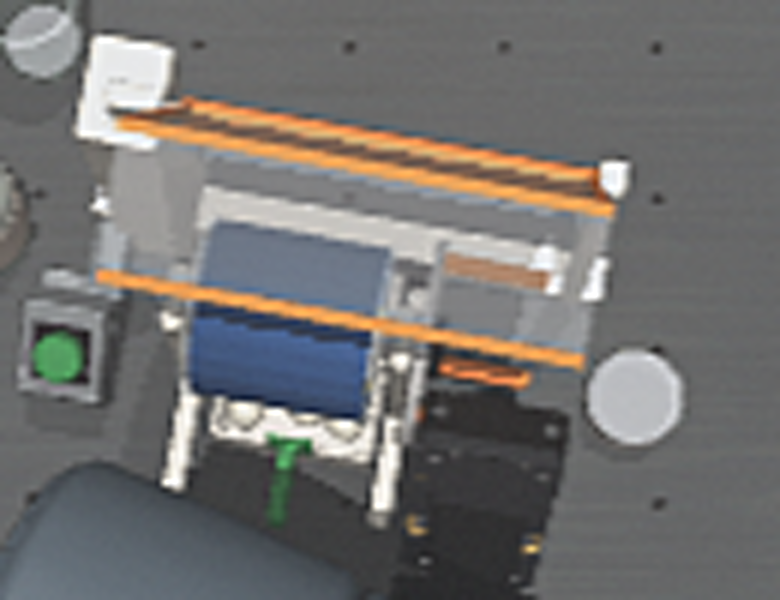

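Run:
```python
from h import *
c6=lambda n,X,o:((proj(n,X)[0]-o)*6).round().tolist()
for a in(-165,-170,-175,-180,-185):
    A=np.radians(a);r=[]
    for y in(-.081,-.141):
        r.append(("top pin0",c6("top",Tw(P,.05*np.sin(A),y,.145+.05*np.cos(A)),[190,90])))
    B=A+np.radians(240)
    for y in(-.081,-.141): r.append(("top pin2",c6("top",Tw(P,.05*np.sin(B),y,.145+.05*np.cos(B)),[190,90])))
    B=A+np.radians(120)
    r.append(("side pin1",c6("side",Tw(P,.05*np.sin(B),-.081,.145+.05*np.cos(B)),[150,140])))
    for off in(.025,-.025):
        for y in(.05,-.05):
            r.append(("side lip",c6("side",Tw(P,.05*np.sin(A)+off*np.cos(A),y,.145+.05*np.cos(A)-off*np.sin(A)),[150,140])))
    print(a,r)
im=cv2.imread("pics/top15f.png")[:,:,::-1];crop(im,"pics/tz.png",215,125,70,45,11)
im=cv2.imread("pics/side15f.png")[:,:,::-1];crop(im,"pics/sz.png",175,165,70,80,9)
```

```text
-165 [('top pin0', [425.0, 384.0]), ('top pin0', [525.0, 401.0]), ('top pin2', [446.0, 258.0]), ('top pin2', [550.0, 276.0]), ('side pin1', [458.0, 225.0]), ('side lip', [325.0, 487.0]), ('side lip', [433.0, 386.0]), ('side lip', [242.0, 481.0]), ('side lip', [352.0, 382.0])]
-170 [('top pin0', [426.0, 377.0]), ('top pin0', [526.0, 394.0]), ('top pin2', [446.0, 258.0]), ('top pin2', [550.0, 276.0]), ('side pin1', [463.0, 232.0]), ('side lip', [319.0, 490.0]), ('side lip', [426.0, 389.0]), ('side lip', [233.0, 477.0]), ('side lip', [344.0, 378.0])]
-175 [('top pin0', [428.0, 370.0]), ('top pin0', [527.0, 387.0]), ('top pin2', [445.0, 259.0]), ('top pin2', [550.0, 277.0]), ('side pin1', [468.0, 239.0]), ('side lip', [312.0, 493.0]), ('side lip', [420.0, 391.0]), ('side lip', [225.0, 471.0]), ('side lip', [336.0, 373.0])]
-180 [('top pin0', [429.0, 363.0]), ('top pin0', [528.0, 380.0]), ('top pin2', [445.0, 261.0]), ('top pin2', [550.0, 279.0]), ('side pin1', [472.0, 247.0]), ('side lip', [304.0, 494.0]), ('side lip', [412.0, 393.0]), ('side lip', [217.0, 466.0]), ('side lip', [329.0, 368.0])]
-185 [('top pin0', [430.0, 356.0]), ('top pin0', [529.0, 373.0]), ('top pin2', [445.0, 263.0]), ('top pin2', [550.0, 281.0]), ('side pin1', [476.0, 254.0]), ('side lip', [297.0, 495.0]), ('side lip', [405.0, 394.0]), ('side lip', [210.0, 459.0]), ('side lip', [322.0, 362.0])]
```

View pics/tz.png

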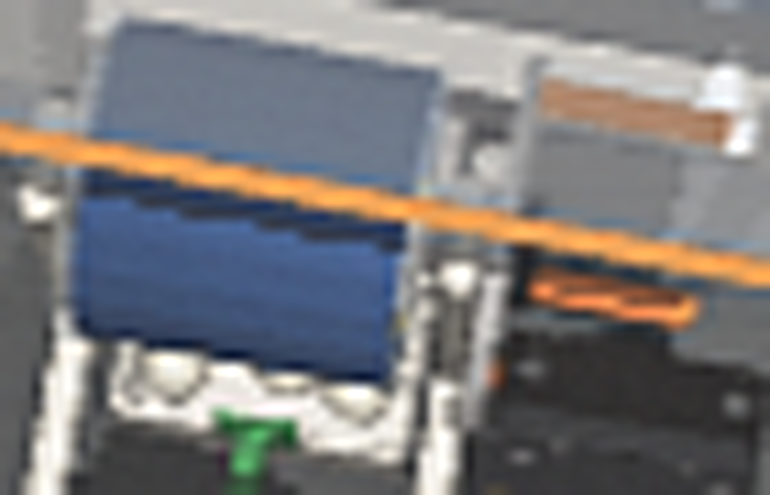

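View pics/sz.png

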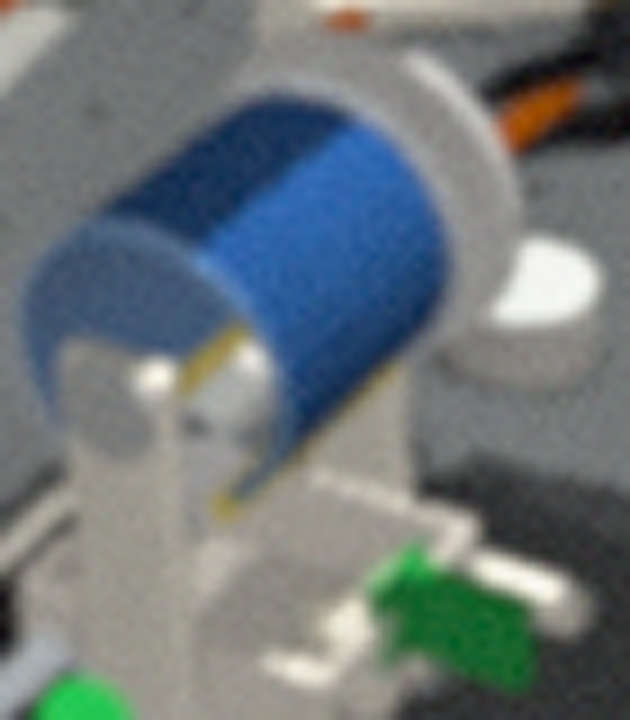

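{"fn": "play_rows", "kwargs": {
  "fingers": [138,138,138,138,138,138,138,138,138,138,138,138,138],
  "linear": [
    [0,0,0],
    [0,0,0],
    [0,0,0],
    [0,0,0],
    [0,0,0],
    [0,0,-10],
    [0,0,-30],
    [0,0,-55],
    [0,0,-80],
    [10,-15,-95],
    [10,-30,-105],
    [10,-40,-110],
    [10,-40,-110]
  ],
  "rot": [
    [0,0,0],
    [0,0,0],
    [0,0,0],
    [0,0,0],
    [0,0,0],
    [0,0,0],
    [0,0,0],
    [0,0,0],
    [0,0,0],
    [0,0,0],
    [0,0,0],
    [0,0,0],
    [0,0,0]
  ]
}}

```text
time_s: 25.7
position: [0.5549, -0.0836, 0.25]
tcp_rot: [[-0.166, -0.473, 0.865], [-0.986, 0.078, -0.146], [0.002, -0.877, -0.48]]
force: [0.1, 0.5, 0.2]
opening: 0.458
```

Run:
```python
from h import *
s=st();log()
for n in("side","top"):
    im=capture(n);cv2.imwrite(f"pics/{n}16f.png",im[:,:,::-1])
    crop(im,f"pics/{n}16.png",*((170,150,80,100) if n=="side" else (205,115,90,70)),*((6,) if n=="side" else (8,)))
```

```text
t 25.7 pos [554.9 -83.6 250. ] z [ 0.865 -0.146 -0.48 ] q [-29.9  25.7 135.7 154.2  44.2   9. ] F [0.1 0.5 0.2] op 0.458
```

View pics/side16.png

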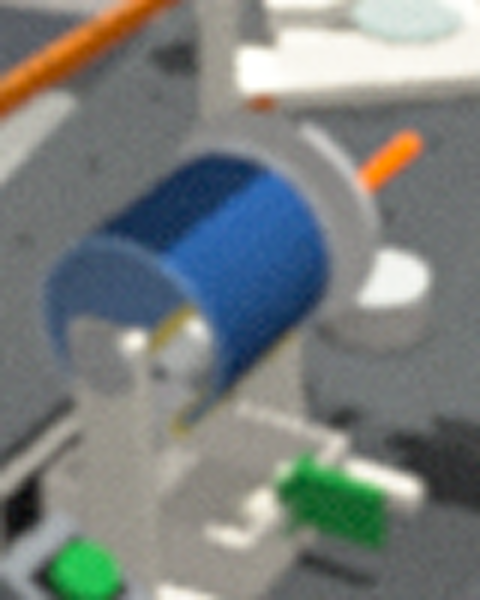

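View pics/top16.png

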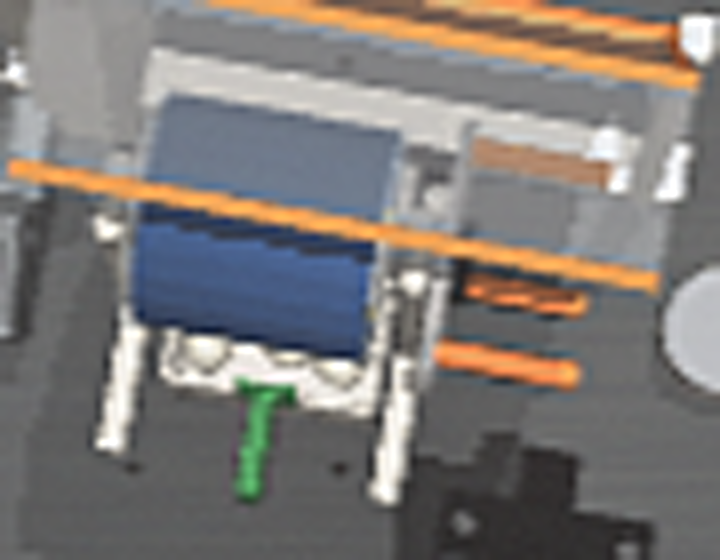

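View pics/top16f.png

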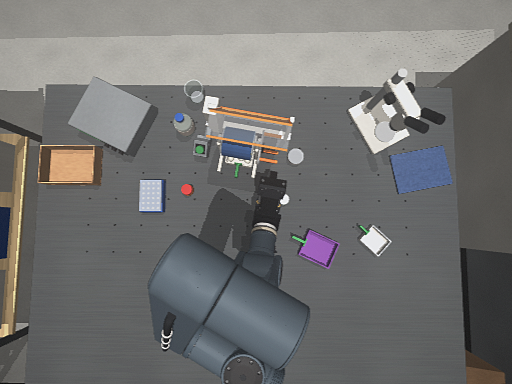

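View pics/side16f.png

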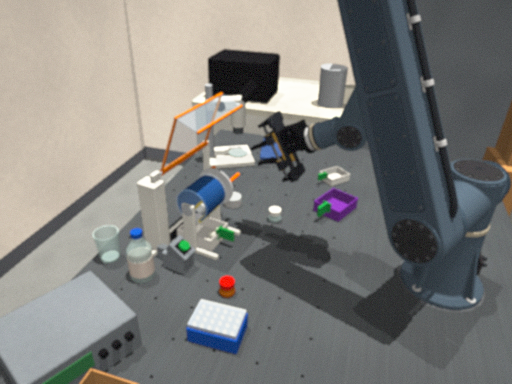

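Run:
```python
from h import *
from scipy.optimize import least_squares
def pt(a,k,y,dx,dz):
    B=np.radians(a+k);return Tw(P,dx+.05*np.sin(B),y,.145+dz+.05*np.cos(B))
obs=[("top",0,-.141,(205+583/8,115+303/8)),("top",120,-.141,(205+578/8,115+375/8)),("top",120,-.081,(205+438/8,115+355/8)),("side",120,-.141,(170+412/6,150+143/6)),("top",0,-.081,(205+466/8,115+288/8)),("top",240,-.141,(205+610/8,115+172/8)),("top",240,-.081,(205+474/8,115+150/8))]
def res(v):
    return np.concatenate([proj(n,pt(v[0],k,y,v[1]/1000,v[2]/1000))[0]-uv for n,k,y,uv in obs]+[[v[1]*.1,v[2]*.1]])
f=least_squares(res,[-180,0,0],loss='soft_l1');print(f.x,np.round(f.fun,1))
a=f.x[0]
A=np.radians(a)
for off in(.025,-.025): print(((proj("side",Tw(P,.05*np.sin(A)+off*np.cos(A),.05,.145+.05*np.cos(A)-off*np.sin(A)))[0]-[170,150])*6).round())
```

```text
[-181.83039939   -0.4111579    -2.17880615] [ 0.1  0.3  0.   0.1 -0.1 -0.5 -0.  -0.1 -1.7 -0.7  0.4  0.4 -0.1  0.1
 -0.  -0.2]
[182. 435.]
[ 94. 403.]
```

Run:
```python
from h import *
a=cv2.imread("pics/side0.png");b=cv2.imread("pics/side16f.png")
for nm,(x,y,w,h) in dict(jar_r=(264,204,22,18),jar_l=(215,272,26,28),tip=(184,298,66,56),bottle=(122,225,36,60)).items():
    (s,_),r=cv2.phaseCorrelate(np.float32(cv2.cvtColor(a[y:y+h,x:x+w],6)),np.float32(cv2.cvtColor(b[y:y+h,x:x+w],6))),0
    print(nm,np.round(s,2))
a=cv2.imread("pics/top0.png");b=cv2.imread("pics/top16f.png")
print("dishes",cv2.phaseCorrelate(np.float32(cv2.cvtColor(a[146:168,287:306],6)),np.float32(cv2.cvtColor(b[146:168,287:306],6))))
print(bot.hand_in())
```

```text
jar_r [0.29 0.12]
jar_l [ 0.41 -0.24]
tip [-0.06 -0.02]
bottle [ 0.07 -0.02]
dishes ((0.021203537768039737, 0.0643600796548931), 0.9711629124979179)
the job is handed in; nothing more can be done
None
```

The job is done and handed in at about 26 s of robot time. I slid the larger white tray home with its handle to the front and pressed the green button. I then turned the drum in two pinched strokes, first on pin 0 and then on pin 1, and backed the arm clear.

- **Tray:** it stalled against the back stop at about 11 N when pushed. Its handle end was still at the same pixel after the drum was turned. It sits about 5 to 7 mm towards the handwheel side, which is still inside the rails.
- **Guard:** it sprang open and stayed open.
- **Port:** it measures about -182° from the pins, with an uncertainty of about 2°, so it is essentially straight down.
- **Balls:** all three show in the tray in the top view.
- **Other objects:** both jars, the tip box, the bottle and the dishes show less than 0.5 pixel of shift, which is within image noise.

One check disagreed slightly. Measured against the rail ends in the images, the tray could be read as up to 4 mm short of home. The stall under the push, with no further movement, says it is against the stop.

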